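# Discharge a tub of salvaged capacitors

### The arm

A 7-joint arm with a two-finger parallel gripper is mounted at the origin on the work surface. World frame = base frame: x ahead of the robot, y to its left, z up, the work surface at z = 0. Lengths are in mm, angles in degrees, forces in N, time in s.
With the tool pointing down it reaches from about 375 to 925 mm from the base axis. Payload 3.1 kg.
Tool frame: the origin (TCP) lies midway between the tips of the shut fingers; the grasp point (between the pads) lies env.pinch_z behind it (env.pinch_z is the distance from the TCP to the grasp point, in mm); z points along the fingers, y is the line along which they close (so a half turn about z gives the same grasp; the last joint's range is limited). The gripper opens to 85 mm and grips with 20 to 120 N. Pads are 22 mm wide; open, the fingers measure 114 mm over their backs; the gripper's body (76 mm by 85 mm) begins 54 mm behind the grasp point. The pads swing forward as they close: fully open they stand 13 mm farther back than shut.
Start: joints at [61.776, 21.939, 2.515, 91.553, -1.026, 66.532, -2.859], TCP at [250.024, -599.992, 231.269] pointing down, gripper open.
Joint ranges: [-149.38, 149.38], [-23.57, 123.04], [-84.95, 90], [0, 143.3], [-89.99, 269.99], [3.08, 112.72], [-163.45, 163.45]. Speed limits (degrees/s): [159.86, 159.86, 180, 180, 180, 180, 180].

### API

Orientations are given as [roll, pitch, yaw] about the fixed x, y, z axes, in that order (R = Rz(yaw) Ry(pitch) Rx(roll)).
In Python, from workcell import telemetry, snapshot, get_calibration, ticket, trace, env gives the robot as it stands.
- The arm moves only by the tool send_rows, never from a script. Its argument "plan" is a list of rows, each a list of 7 numbers: the turn, a rotation vector about the tool's x, y, z as a fraction of full scale, then the shift along the tool's x, y, z as a fraction of full scale, then the opening, from -1 (shut) to 1 (fully open). In form: [[wx, wy, wz, dx, dy, dz, grip], ...]. A call has 1 to 10 rows; each row shifts and turns the commanded pose from where the row before left it, along the tool's axes as they then stand; what a row does not reach is not made up. Full scale, the value 1, is 30 mm for a shift and 0.5 rad for a turn. A row lasts 1/12 s, in which the tool goes at most 41.7 mm and 7.16 degrees, less where a joint would pass 70% of its speed; a pose out of reach is approached as far as the arm can. A call with a number of a shift or a turn outside -1 to 1 is refused whole. A call with a gripper value outside its range is refused whole. The fingers move at their own pace and stop on an object; "newtons" is the grip in N (left out, the last holds). Time passes only in rows, so rows that do not move let the fingers close. It gives the time, the measured TCP pose, the force, the opening and the grip force at its end, in the units of the state.
- telemetry.observe(): the state, without advancing time (a new reading comes with each control period).
- snapshot(name): name is "side" or "top"; returns the picture (480x640x3 uint8, red, green, blue); there is no depth.
- get_calibration(name): a dict with "fx", "fy", "cx", "cy" (pixels), "eye" and "orientation" of the camera in the world. Camera axes: x right, y down, z forward; pixel columns grow to the right and rows downward; lengths in mm; the calibration is good to about 2 mm. A picture is of the moment at which its call begins. get_calibration takes no time and is no camera call.
- ticket.hand_in(): hands the job in; it is judged then, once.
Trained networks look in the newest picture that a camera, given by its name, has taken for a name from the list of things; names that differ only in an ending like _2 or _b are one class to them, and where a whole thing is asked for, a point or a joint stands for the part that bears it (a point fixed in the world has none). Each returns a list of dicts, best first, with "score" (0 to 1); they miss things now and then, are a little off and sometimes report something else, mostly with a low value. They report only what shows in the picture. A call takes as long as a camera call.
- trace(camera, label): "mask" (480x640 bool, what is visible of it) and "bbox" ([left, top, right, bottom] in pixels, round what is visible of it).
The state is a dict: "clock": time; "joint_pos": joint angles; "qd": joint speeds; "joint_torque": joint torques, N m; "eef_pos": TCP position; "tool_rot": TCP orientation; "force": force on the tool from outside, world axes, zero at the start; "ft_torque": the same for the moment, N m; "finger_gap": opening from 0.0 (shut) to 1.0 (fully open); "finger_force": force on a finger pad.
Only numpy, scipy, OpenCV 4.12 (cv2) and the standard library are available. Lean on these libraries where they do the work, as an engineer would, in place of code of your own. Each camera call takes 0.05 s, during which the arm holds its last target. There are 200 camera calls.

### The job

Tip the salvaged capacitors out of the black tub into the discharge tray, all of them, and stand the empty tub upright again in the middle of its mat. Then pull the discharge unit's spring lever fully down, hold it there for two seconds, and ease it slowly back up without letting it snap. After that put every capacitor from the tray into the orange crate, leaving the mug, the meter and the solder reel where they are.

Things in the scene. Friction and masses are not known exactly. Their poses are not given: they have to be found in the camera images.
- tub: Loose black plastic dipper tub, round, open on top: 78 mm high, outer diameter 104 mm at foot, 148 mm at rim, wall 4 mm, floor 5 mm, about 0.16 kg. Origin at the centre of its underside, z up through the mouth. On its -x side a flat bar handle rises outwards at 45 deg; the +x side is plain lip. Starts upright on the mat holding the capacitors, handle roughly towards the robot
- tub_handle (a point): Grip point on the tub's handle, 100 mm out from the tub's axis on its -x side and 95 mm above its underside (tub frame x=-0.100, z=0.095). The bar there is 16 mm wide (tub y), 24 mm deep, runs 45 deg up and outwards, 35 mm of bar beyond this point
- tub_rim (a point): Centre of the tub's mouth, 78 mm above its underside
- mat: Round tan cork mat fixed on the bench, 170 mm diameter, 4 mm thick; the tub's place. Origin at the centre of its underside
- tray: Fixed white plastic discharge tray with copper strips on its floor: 240 mm (its x) by 260 mm (its y) outside, 18 mm high, walls and floor 6 mm. Origin at the centre of its underside, z up
- crate: Fixed orange plastic open crate: 200 mm (its x) by 160 mm (its y) outside, 55 mm high, walls and floor 5 mm. Origin at the centre of its underside
- unit: Fixed grey discharge unit between tray and crate, 160 x 100 mm foot, body 102 mm high, with a spring lever on top. Origin at the centre of its underside, x away from the lever's grip
- lever_pivot (a point): Hinge of the lever, 135 mm above the bench; the axis is the unit's y
- lever_grip (a point): Centre of the lever's black grip, a level barrel 30 mm in diameter and 46 mm long along the unit's y, 150 mm from the hinge. At rest it stands 50 deg above level on the hinge's -x side; it moves with the lever
- lever (a joint): Angle of the spring lever in rad: 0 at rest (up), 0.9 at its stop (pulled fully down, arm about level, grip about 135 mm above the bench). The grip swings down and towards the unit's -x. The spring always pushes it back to 0: about 4 N at the grip at rest, 10 N at the stop; let go, it snaps back
- cap0: Loose box capacitor, grey plastic block 30 x 26 x 60 mm (its x, y, z), about 45 g; origin at its centre. Two to four of these four are present; they start standing in the tub, and may later lie on any face
- cap1: Loose box capacitor, grey plastic block 30 x 26 x 60 mm (its x, y, z), about 45 g; origin at its centre. Two to four of these four are present; they start standing in the tub, and may later lie on any face
- cap2: Loose box capacitor, grey plastic block 30 x 26 x 60 mm (its x, y, z), about 45 g; origin at its centre. Two to four of these four are present; they start standing in the tub, and may later lie on any face
- cap3: Loose box capacitor, grey plastic block 30 x 26 x 60 mm (its x, y, z), about 45 g; origin at its centre. Two to four of these four are present; they start standing in the tub, and may later lie on any face
- meter: Bystander: yellow hand multimeter, 150 x 78 x 34 mm, lying beyond the tray; origin at the centre of its underside
- mug: Bystander: white mug, 80 mm diameter, 92 mm high; origin at the centre of its underside
- reel: Bystander: solder reel standing on its flange, 60 mm diameter, 45 mm high; origin at the centre of its underside

How it is judged (in metres and radians):
On the way, in this order (a step that is already met when the one before it is completed fails the run):
1. the tub is tipped over the tray with capacitors in it (angle between tub's own z axis and vertical above 1 rad and horizontal distance between tub_rim and tray below 0.17 m and ((distance between cap0 and tub below 0.11 m and height (world z) of cap0 above 0.07 m) or (distance between cap1 and tub below 0.11 m and height (world z) of cap1 above 0.07 m) or (distance between cap2 and tub below 0.11 m and height (world z) of cap2 above 0.07 m) or (distance between cap3 and tub below 0.11 m and height (world z) of cap3 above 0.07 m))), for 0.1 s.
2. every capacitor lies in the tray and the empty tub stands upright on its mat (x of cap0 in the frame of tray between -0.12 and 0.12 m and y of cap0 in the frame of tray between -0.13 and 0.13 m and z of cap0 in the frame of tray between 0 and 0.06 m and x of cap1 in the frame of tray between -0.12 and 0.12 m and y of cap1 in the frame of tray between -0.13 and 0.13 m and z of cap1 in the frame of tray between 0 and 0.06 m and x of cap2 in the frame of tray between -0.12 and 0.12 m and y of cap2 in the frame of tray between -0.13 and 0.13 m and z of cap2 in the frame of tray between 0 and 0.06 m and x of cap3 in the frame of tray between -0.12 and 0.12 m and y of cap3 in the frame of tray between -0.13 and 0.13 m and z of cap3 in the frame of tray between 0 and 0.06 m and horizontal distance between tub and mat below 0.05 m and angle between tub's own z axis and vertical below 0.1 rad and height (world z) of tub below 0.012 m and linear speed of tub below 0.03 m/s), for 0.2 s.
3. the lever is held fully down for a second while the capacitors are in the tray (value of joint lever above 0.8 rad and x of cap0 in the frame of tray between -0.12 and 0.12 m and y of cap0 in the frame of tray between -0.13 and 0.13 m and z of cap0 in the frame of tray between 0 and 0.06 m and x of cap1 in the frame of tray between -0.12 and 0.12 m and y of cap1 in the frame of tray between -0.13 and 0.13 m and z of cap1 in the frame of tray between 0 and 0.06 m and x of cap2 in the frame of tray between -0.12 and 0.12 m and y of cap2 in the frame of tray between -0.13 and 0.13 m and z of cap2 in the frame of tray between 0 and 0.06 m and x of cap3 in the frame of tray between -0.12 and 0.12 m and y of cap3 in the frame of tray between -0.13 and 0.13 m and z of cap3 in the frame of tray between 0 and 0.06 m), for 1 s.
4. the lever is back up at rest (value of joint lever below 0.06 rad), for 0.2 s.
At the end, for the whole second after the job is handed in: Every capacitor present lies at rest inside the crate (centre within its outline and below 75 mm); the tub stands upright (within 0.1 rad) on its mat, centre within 50 mm of the mat's centre; the lever is up (below 0.06 rad) (x of cap0 in the frame of crate between -0.1 and 0.1 m and y of cap0 in the frame of crate between -0.08 and 0.08 m and z of cap0 in the frame of crate between 0 and 0.075 m and x of cap1 in the frame of crate between -0.1 and 0.1 m and y of cap1 in the frame of crate between -0.08 and 0.08 m and z of cap1 in the frame of crate between 0 and 0.075 m and x of cap2 in the frame of crate between -0.1 and 0.1 m and y of cap2 in the frame of crate between -0.08 and 0.08 m and z of cap2 in the frame of crate between 0 and 0.075 m and x of cap3 in the frame of crate between -0.1 and 0.1 m and y of cap3 in the frame of crate between -0.08 and 0.08 m and z of cap3 in the frame of crate between 0 and 0.075 m and horizontal distance between tub and mat below 0.05 m and angle between tub's own z axis and vertical below 0.1 rad and height (world z) of tub below 0.012 m and value of joint lever below 0.06 rad and linear speed of each of cap0, cap1, cap2, cap3, tub below 0.05 m/s); the robot touches nothing.
It fails at once if the lever snaps back (faster than 1.5 rad/s) (velocity of joint lever below -1.5 rad/s).
It fails at once if a capacitor or the tub falls off the bench (height (world z) of any of cap0, cap1, cap2, cap3, tub below -0.05 m).
It fails at once if the mug, meter or reel is disturbed (moved more than 30 mm) (distance of any of meter, mug, reel from where it was at the start of the episode above 0.03 m).
Of cap0, cap1, cap2, cap3 only 2 to 4 are there at a start; the rules pass over those that are not, and their reading is None.
At some moment in a run one of tub, cap0, cap1, cap2, cap3 may be knocked a few centimetres aside while the robot is not near it.
It also fails if it takes over 210 s, if anything falls off the work surface, if the arm or the gripper's body presses on something with over 40 N, if the wrist force passes 120 N, or if a joint passes its speed limit or range.

## Working session

There is one attempt and no reset: what is moved stays moved. The work goes in short steps, Python scripts to look and compute and a tool call to move; the robot and the scene stay as the last step left them, time stands still between calls to the robot, and variables do not carry over. Pictures are saved under pics/ and viewed, at most 14 in all, crops included, and the job is handed in when it is done.

Besides the shell and the picture viewer there is one more tool, called as name(argument=value, ...) on one line, values as JSON. send_rows: Moves the arm, as the interface text tells. Its arguments: {"type":"object","properties":{"plan":{"type":"array"},"newtons":{"type":"number"}},"required":["plan"]}

```bash
ls; mkdir -p pics
python3 - <<'E'
from workcell import telemetry,snapshot,get_calibration,env
import cv2
for n in("side","top"):
    cv2.imwrite(f"pics/{n}0.png",snapshot(n)[:,:,::-1]); print(get_calibration(n))
print(telemetry.observe(),env.pinch_z)
E
```

```text
pics
{'fx': 443.88689289721367, 'fy': 443.88689289721367, 'cx': 323.2291789988545, 'cy': 245.03423425871398, 'eye': array([431.84438964, 671.68887336, 855.04940224]), 'orientation': array([-133.13066154,    0.27759639, -167.38210701])}
{'fx': 617.4888181680866, 'fy': 617.4888181680866, 'cx': 329.12868848915286, 'cy': 243.2235113468923, 'eye': array([ 342.35290436,  -26.57604689, 1647.97798003]), 'orientation': array([-170.30703349,    0.27940368,  -88.39262041])}
{'clock': 0.1, 'joint_pos': array([61.77573482, 21.98974278,  2.51161734, 91.63987904, -1.02563847,
       66.53049336, -2.85838417]), 'qd': array([ 0.01401138, -0.0403286 ,  0.00111691, -0.17611377,  0.04930479,
       -0.09400947, -0.12856537]), 'joint_torque': array([ 2.26118776e-03, -4.34729862e+01,  1.02902446e+00, -2.50455379e+01,
        1.08755194e-02,  5.36573687e-03,  2.61120789e-06]), 'eef_pos': array([ 249.68222161, -599.21239983,  229.98648176]), 'tool_rot': array([-1.79862560e+02,  7.25769126e-03,  2.26260134e+01]), 'force': array([ 0.41133477, -0.28407361,  0.12496249]), 'ft_torque': array([ 0.00041217,  0.00454218, -0.00027756]), 'finger_force': 0.0, 'finger_gap': 1.0005577001966088} 18.700000000000003
```

View pics/side0.png

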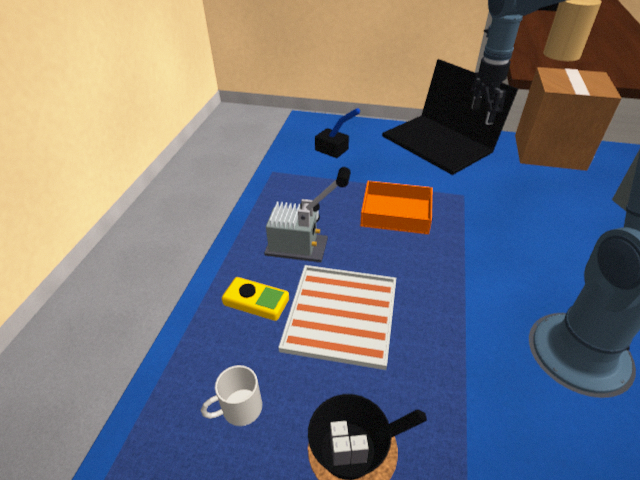

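View pics/top0.png

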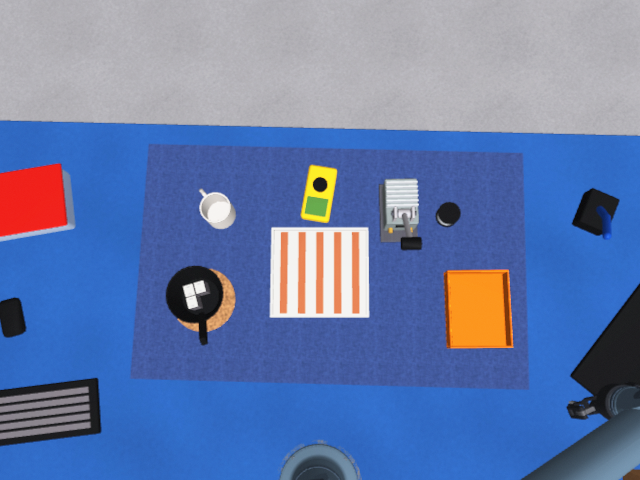

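Three capacitors are visible in the tub (top view ~(195,295)). The tray is at (320,272), the unit's lever grip at (410,243), the crate at (479,309) and the reel at (448,214). Next I fit poses by silhouette in both cameras.

```bash
cat > h.py <<'E'
import numpy as np, cv2
from scipy.spatial.transform import Rotation as R
from scipy.optimize import minimize
from workcell import telemetry,snapshot,get_calibration,trace,env
def cam(n):
    c=get_calibration(n); return c,R.from_euler('xyz',c['orientation'],degrees=True).as_matrix()
def proj(n,P):
    c,M=cam(n); q=(np.atleast_2d(P)-c['eye'])@M
    return np.c_[q[:,0]/q[:,2]*c['fx']+c['cx'],q[:,1]/q[:,2]*c['fy']+c['cy']]
def plane(n,uv,z):
    c,M=cam(n); d=M@np.array([(uv[0]-c['cx'])/c['fx'],(uv[1]-c['cy'])/c['fy'],1]); e=c['eye']
    return e+d*(z-e[2])/d[2]
def box(a,b,c,o=(0,0,0)):
    return np.array([[x*a/2,y*b/2,z*c] for x in(-1,1) for y in(-1,1) for z in(0,1)])+o
def circ(r,z):
    t=np.linspace(0,2*np.pi,40); return np.c_[r*np.cos(t),r*np.sin(t),0*t+z]
bar=np.array([[-100+s*.7071+d*12*.7071,w*8,95-s*.7071+d*12*.7071] for s in(-35,45) for w in(-1,1) for d in(-1,1)])
PARTS={'tub':[np.r_[circ(52,0),circ(74,78)],bar],'tray':[box(240,260,18)],'crate':[box(200,160,55)],'mat':[circ(85,0)]}
S=8
def render(n,parts,T):
    m=np.zeros((480,640),np.uint8)
    for p in parts:
        h=cv2.convexHull((proj(n,T(p))*S).astype(np.int32)[:,None]); cv2.fillConvexPoly(m,h,1,cv2.LINE_AA,3)
    return m>0
def fit(masks,parts,x0,z0):
    def T(x): return lambda p:(R.from_euler('z',x[2],degrees=True).apply(p)+[x[0],x[1],z0])
    def cost(x):
        return -sum((render(n,parts,T(x))&m).sum()/(render(n,parts,T(x))|m).sum() for n,m in masks.items())/len(masks)
    r=minimize(cost,x0,method='Nelder-Mead',options=dict(initial_simplex=np.array(x0)+np.array([[0,0,0],[12,0,0],[0,12,0],[0,0,8]]),xatol=.2,fatol=1e-5))
    return r.x.round(1),round(-r.fun,3)
E
python3 - <<'E'
from h import *
ms={}
for n in("top","side"):
    snapshot(n)
    for l in("tub","tray","crate","unit","lever_grip","mat","cap0","meter","mug","reel"):
        for d in trace(n,l)[:4]:
            m=d['mask']; v,u=np.nonzero(m); ms.setdefault((n,l),m)
            print(n,l,round(d['score'],2),d['bbox'],m.sum(),plane(n,(u.mean(),v.mean()),0).round()[:2])
np.savez('m0.npz',**{a+'_'+b:m for (a,b),m in ms.items()})
for l,x0,z in(("tub",(320,300,0),4),("tray",(300,0,0),0),("crate",(250,-380,0),0)):
    u=plane("top",(lambda b:(b[1].mean(),b[0].mean()))(np.nonzero(ms["top",l])),40)
    for yaw in ((0,) if l!='crate' else (0,90)):
        print(l,*[fit({n:ms[n,l] for n in ns if (n,l) in ms},PARTS[l],[u[0],u[1],yaw],z) for ns in (("top",),("side",),("top","side"))])
E
```

```text
top tub 0.98 [164.8, 266.0, 225.1, 345.4] 2286 [467. 343.]
top tray 0.74 [269.6, 225.8, 369.5, 318.3] 8834 [543.  13.]
top crate 0.84 [446.2, 270.4, 513.9, 346.9] 5156 [ 458. -411.]
top crate 0.19 [397.3, 208.6, 421.7, 255.8] 468 [ 659. -224.]
top unit 0.72 [378.6, 173.7, 421.0, 250.5] 2499 [ 713. -202.]
top unit 0.21 [169.4, 266.7, 223.3, 346.4] 2246 [467. 342.]
top lever_grip 0.45 [182.4, 286.5, 200.0, 300.5] 160 [484. 357.]
top mat 0.6 [178.3, 269.9, 234.9, 334.1] 804 [442. 277.]
top cap0 0.76 [187.4, 296.2, 205.1, 309.5] 175 [452. 344.]
top cap0 0.75 [197.2, 283.1, 212.2, 297.3] 211 [492. 326.]
top cap0 0.65 [182.5, 284.2, 197.1, 298.5] 151 [485. 358.]
top cap0 0.52 [380.1, 177.5, 422.7, 247.4] 2588 [ 713. -201.]
top meter 0.71 [163.1, 263.2, 224.4, 346.4] 2402 [466. 344.]
top meter 0.64 [302.5, 163.5, 338.1, 225.4] 1554 [762.  21.]
top mug 0.56 [199.2, 190.3, 238.6, 231.3] 1028 [707. 297.]
top reel 0.85 [437.9, 202.8, 463.0, 230.9] 506 [ 712. -333.]
side tray 0.8 [279.4, 264.5, 395.0, 371.0] 9167 [538.  21.]
side tray 0.49 [304.2, 168.1, 351.4, 214.0] 475 [ 672. -488.]
side crat
[... 686 characters left out ...]
ile "h.py", line 29, in fit
    r=minimize(cost,x0,method='Nelder-Mead',options=dict(initial_simplex=np.array(x0)+np.array([[0,0,0],[12,0,0],[0,12,0],[0,0,8]]),xatol=.2,fatol=1e-5))
    res = _minimize_neldermead(fun, x0, args, callback, bounds=bounds,
                               **options)
    fsim[k] = func(sim[k])
              ~~~~^^^^^^^^
    fx = function(np.copy(x), *(wrapper_args + args))
  File "h.py", line 28, in cost
    return -sum((render(n,parts,T(x))&m).sum()/(render(n,parts,T(x))|m).sum() for n,m in masks.items())/len(masks)
           ~~~~~~~~~~~~~~~~~~~~~~~~~~~~~~~~~~~~~~~~~~~~~~~~~~~~~~~~~~~~~~~~~~~~~~~~~~~~~~~~~~~~~~~~~~~~^~~~~~~~~~~
ZeroDivisionError: division by zero
```

Run:
```python
from h import *
z=np.load('m0.npz'); ms={tuple(k.split('_',1)):z[k] for k in z.files}
im=cv2.imread('pics/side0.png').max(2)
k=np.zeros((480,640),np.uint8);k[385:480,295:435]=1
fill=lambda m:cv2.morphologyEx(m.astype(np.uint8),cv2.MORPH_CLOSE,cv2.getStructuringElement(2,(21,21)))
def hole(m):
    o=np.zeros((480,640),np.uint8);cs,_=cv2.findContours(m.astype(np.uint8),cv2.RETR_EXTERNAL,cv2.CHAIN_APPROX_NONE);c=max(cs,key=cv2.contourArea);cv2.drawContours(o,[c],-1,1,-1);return o>0
ms["side","tub"]=hole((im<45)&(k>0)); ms["top","tub"]=hole(ms["top","tub"])
print(ms["side","tub"].sum(),ms["top","tub"].sum())
for l,zz in(("tub",4),("tray",0),("crate",0)):
    ms["top",l]=hole(ms["top",l])
    v,w=np.nonzero(ms["top",l]); u=plane("top",(w.mean(),v.mean()),40)
    for yaw in ((0,) if l!='crate' else (0,90)):
        print(l,*[fit({n:ms[n,l] for n in ns if (n,l) in ms},PARTS[l],[u[0],u[1],yaw],zz) for ns in (("top",),("side",),("top","side"))])
# mat: circle fit on tan colour
for n in("top","side"):
    a=cv2.cvtColor(cv2.imread(f'pics/{n}0.png'),cv2.COLOR_BGR2HSV)
    m=(a[:,:,0]>5)&(a[:,:,0]<25)&(a[:,:,1]>70)&(a[:,:,2]>90)
    b=np.zeros_like(m); 
    if n=="top": b[255:345,150:245]=1
    else: b[400:480,290:410]=1
    m&=b; v,u=np.nonzero(m); P=np.array([plane(n,p,4)[:2] for p in zip(u,v)]); H=cv2.convexHull(P.astype(np.float32))[:,0]
    # circle with known radius that contains all the points tightest
    best=minimize(lambda c:np.sum(np.clip(np.hypot(*(P-c).T)-84.5,0,None)**2)+.02*np.sum((np.sort(np.hypot(*(H-c).T))[len(H)//3:]-84)**2),[455,300],method='Nelder-Mead').x
    print('mat',n,m.sum(),best,np.hypot(*(H-best).T).round())
# lever grip
b=cv2.imread('pics/top0.png').max(2)<50
for n,(y0,y1,x0,x1) in dict(top=(230,255,395,428),side=(160,192,333,356)).items():
    q=cv2.imread(f'pics/{n}0.png').max(2)[y0:y1,x0:x1]<60; v,u=np.nonzero(q); print(n,'grip px',u.mean()+x0,v.mean()+y0,q.sum(),plane(n,(u.mean()+x0,v.mean()+y0),250))
```

```text
5870 2774
tub (array([469.3, 326.4,  18.6]), np.float64(0.948)) (array([466. , 325.2,  18. ]), np.float64(0.928)) (array([468.7, 326.4,  18.6]), np.float64(0.938))
tray (array([542.2,  12.3,   0.7]), np.float64(0.98)) (array([538.8,  11.6,   1.5]), np.float64(0.97)) (array([540.5,  11.3,   1.4]), np.float64(0.973))Traceback (most recent call last):
  File "<stdin>", line 14, in <module>
  File "h.py", line 29, in fit
    r=minimize(cost,x0,method='Nelder-Mead',options=dict(initial_simplex=np.array(x0)+np.array([[0,0,0],[12,0,0],[0,12,0],[0,0,8]]),xatol=.2,fatol=1e-5))
    res = _minimize_neldermead(fun, x0, args, callback, bounds=bounds,
                               **options)
    fxc = func(xc)
    fx = function(np.copy(x), *(wrapper_args + args))
  File "h.py", line 28, in cost
    return -sum((render(n,parts,T(x))&m).sum()/(render(n,parts,T(x))|m).sum() for n,m in masks.items())/len(masks)
            ~~~^^^^^^^^^^^^^^^^^^^^^^^^^^^^^^^^^^^^^^^^^^^^^^^^^^^^^^^^^^^^^^^^^^^^^^^^^^^^^^^^^^^^^^^^
  File "h.py", line 28, in <genexpr>
    return -sum((render(n,parts,T(x))&m).sum()/(render(n,parts,T(x))|m).sum() for n,m in masks.items())/len(masks)
                                                ~~~~~~^^^^^^^^^^^^^^
  File "h.py", line 23, in render
    h=cv2.convexHull((proj(n,T(p))*S).astype(np.int32)[:,None]); cv2.fillConvexPoly(m,h,1,cv2.LINE_AA,3)
                      ~~~~^^^^^^^^
  File "h.py", line 8, in proj
    c,M=cam(n); q=(np.atleast_2d(P)-c['eye'])@M
        ~~~^^^
  File "h.py", line 6, in cam
    c=get_calibration(n); return c,R.from_euler('xyz',c['orientation'],degrees=True).as_matrix()
ValueError: time passes only in moves, steps and waits
```

```bash
sed -i 's/^def cam(n):/from functools import lru_cache\n@lru_cache\ndef cam(n):/' h.py
python3 - <<'E'
from h import *
z=np.load('m0.npz'); ms={tuple(k.split('_',1)):z[k] for k in z.files}
def hole(m):
    o=np.zeros((480,640),np.uint8);cs,_=cv2.findContours(m.astype(np.uint8),cv2.RETR_EXTERNAL,cv2.CHAIN_APPROX_NONE);c=max(cs,key=cv2.contourArea);cv2.drawContours(o,[c],-1,1,-1);return o>0
l="crate"
for yaw in (0,90): print(l,*[fit({n:ms[n,l] for n in ns},PARTS[l],[455,-395,yaw],0) for ns in (("top",),("top","side"))])
for n in("top","side"):
    a=cv2.cvtColor(cv2.imread(f'pics/{n}0.png'),cv2.COLOR_BGR2HSV)
    m=(a[:,:,0]>5)&(a[:,:,0]<25)&(a[:,:,1]>70)&(a[:,:,2]>90)
    b=np.zeros_like(m)
    if n=="top": b[255:345,150:245]=1
    else: b[400:480,290:410]=1
    m&=b; v,u=np.nonzero(m); P=np.array([plane(n,p,4)[:2] for p in zip(u,v)]); H=cv2.convexHull(P.astype(np.float32))[:,0]
    best=minimize(lambda c:np.sum(np.clip(np.hypot(*(P-c).T)-84.5,0,None)**2)+.02*np.sum((np.sort(np.hypot(*(H-c).T))[len(H)//3:]-84)**2),[455,300],method='Nelder-Mead').x
    print('mat',n,m.sum(),best,np.hypot(*(H-best).T).round())
L={}
for n,(y0,y1,x0,x1) in dict(top=(230,255,395,428),side=(160,192,333,356)).items():
    q=cv2.imread(f'pics/{n}0.png').max(2)[y0:y1,x0:x1]<60; v,u=np.nonzero(q); p=(u.mean()+x0,v.mean()+y0); L[n]=p; print(n,'grip px',p,q.sum(),u.min()+x0,u.max()+x0,v.min()+y0,v.max()+y0)
A=[];B=[]
for n,p in L.items():
    e=cam(n)[0]['eye']; d=plane(n,p,0)-e; d/=np.linalg.norm(d); Q=np.eye(3)-np.outer(d,d); A.append(Q);B.append(Q@e)
g=np.linalg.solve(sum(A),sum(B)); print('grip',g,[proj(n,g) for n in L])
E
```

```text
crate (array([ 454.9, -402.7,    1.8]), np.float64(0.974)) (array([ 453.4, -402.5,    1.7]), np.float64(0.956))
crate (array([ 456.3, -401.7,   74.9]), np.float64(0.724)) (array([ 455.1, -403.4,  108.4]), np.float64(0.736))
mat top 888 [462.32925505 320.32563469] [84. 83. 82. 82. 83. 84. 85. 84. 83. 83. 83. 84. 84. 84. 83. 84. 84. 83.
 85. 83. 83. 84. 84. 84. 83. 84. 84. 84.]
mat side 990 [458.56911078 320.15794283] [84. 84. 84. 84. 84. 84. 84. 84. 84. 84. 78. 59. 69. 80. 84. 84. 84. 84.
 83. 84. 84. 84. 84. 82.]
top grip px (np.float64(410.44444444444446), np.float64(242.65432098765433)) 243 401 421 237 249
side grip px (np.float64(342.70388349514565), np.float64(176.89320388349515)) 206 336 349 167 186
grip [ 584.74680397 -199.67496015  250.32961179] [array([[410.47459149, 243.70990918]]), array([[341.71394724, 176.66286247]])]
```

```bash
cat >> h.py <<'E'
def pose():
    s=telemetry.observe(); return s,np.array(s['eef_pos']),R.from_euler('xyz',s['tool_rot'],degrees=True)
import json,math
def log():
    s=telemetry.observe()
    with open('log.jsonl','a') as f: f.write(json.dumps([list(map(float,s['joint_pos'])),list(map(float,s['eef_pos'])),list(map(float,s['tool_rot']))])+'\n')
def rows(p,r,way,vmax=29,wmax=6.5):
    "way: list of (pos,Rot,grip[,minrows]); prints plans of <=10 rows"
    out=[]
    for w in way:
        q,r1,g=w[:3]; q=np.array(q,float); rv=(r.inv()*r1).as_rotvec()
        n=max(1,math.ceil(np.linalg.norm(q-p)/vmax),math.ceil(np.degrees(np.linalg.norm(rv))/wmax),*(w[3:] or [1]))
        for i in range(n):
            a=R.from_rotvec(rv*i/n); d=(r*a).inv().apply((q-p)/n)
            out.append([round(float(x),2)+0. for x in np.r_[rv/n/.5,d/30]]+[g])
        p,r=q,r1
    for i in range(0,len(out),10): print(json.dumps(out[i:i+10]).replace(' ',''))
def down(yaw,tilt=0):
    "tool down, then tool z tilted outward (towards heading yaw) by tilt"
    return R.from_euler('z',yaw,degrees=True)*R.from_euler('y',-tilt,degrees=True)*R.from_euler('x',180,degrees=True)
E
python3 - <<'E'
from h import *
s,p,r=pose(); log()
rows(p,r,[((450,-100,260),down(20),1),((374,280,260),down(18.6),1)])
E
```

```text
[[0.0,0.0,0.0,0.66,-0.67,-0.05,1],[0.0,0.0,0.0,0.66,-0.68,-0.05,1],[0.0,0.0,0.0,0.66,-0.68,-0.05,1],[0.0,0.0,0.0,0.66,-0.68,-0.05,1],[0.0,0.0,0.0,0.65,-0.68,-0.05,1],[0.0,0.0,0.0,0.65,-0.68,-0.05,1],[0.0,0.0,0.0,0.65,-0.68,-0.05,1],[0.0,0.0,0.0,0.65,-0.69,-0.05,1],[0.0,0.0,0.0,0.65,-0.69,-0.05,1],[0.0,0.0,0.0,0.65,-0.69,-0.05,1]]
[[0.0,0.0,0.0,0.64,-0.69,-0.05,1],[0.0,0.0,0.0,0.64,-0.69,-0.05,1],[0.0,0.0,0.0,0.64,-0.69,-0.05,1],[0.0,0.0,0.0,0.64,-0.7,-0.05,1],[0.0,0.0,0.0,0.64,-0.7,-0.05,1],[0.0,0.0,0.0,0.64,-0.7,-0.05,1],[0.0,0.0,0.0,0.63,-0.7,-0.05,1],[0.0,0.0,0.0,0.63,-0.7,-0.05,1],[0.0,0.0,0.0,0.63,-0.7,-0.05,1],[0.0,0.0,0.0,0.14,-0.91,0.0,1]]
[[0.0,0.0,0.0,0.14,-0.91,0.0,1],[0.0,0.0,0.0,0.14,-0.91,0.0,1],[0.0,0.0,0.0,0.13,-0.91,0.0,1],[0.0,0.0,0.0,0.13,-0.91,0.0,1],[0.0,0.0,0.0,0.13,-0.91,0.0,1],[0.0,0.0,0.0,0.13,-0.91,0.0,1],[0.0,0.0,0.0,0.13,-0.91,0.0,1],[0.0,0.0,0.0,0.13,-0.91,0.0,1],[0.0,0.0,0.0,0.13,-0.91,0.0,1],[0.0,0.0,0.0,0.12,-0.91,0.0,1]]
[[0.0,0.0,0.0,0.12,-0.91,0.0,1],[0.0,0.0,0.0,0.12,-0.91,0.0,1],[0.0,0.0,0.0,0.12,-0.92,0.0,1]]
```

send_rows(plan=[[0, 0, 0, 0.66, -0.67, -0.05, 1], [0, 0, 0, 0.66, -0.68, -0.05, 1], [0, 0, 0, 0.66, -0.68, -0.05, 1], [0, 0, 0, 0.66, -0.68, -0.05, 1], [0, 0, 0, 0.65, -0.68, -0.05, 1], [0, 0, 0, 0.65, -0.68, -0.05, 1], [0, 0, 0, 0.65, -0.68, -0.05, 1], [0, 0, 0, 0.65, -0.69, -0.05, 1], [0, 0, 0, 0.65, -0.69, -0.05, 1], [0, 0, 0, 0.65, -0.69, -0.05, 1]])

```text
clock: 2.03
eef_pos: [352.8, -334.4, 246.6]
tool_rot: [180.0, -0.0, 22.6]
force: [0.8, -0.4, 0.1]
finger_gap: 1.0
finger_force: 0.0
```

```bash
python3 -c "
from h import *
log()"
```

send_rows(plan=[[0, 0, 0, 0.64, -0.69, -0.05, 1], [0, 0, 0, 0.64, -0.69, -0.05, 1], [0, 0, 0, 0.64, -0.69, -0.05, 1], [0, 0, 0, 0.64, -0.7, -0.05, 1], [0, 0, 0, 0.64, -0.7, -0.05, 1], [0, 0, 0, 0.64, -0.7, -0.05, 1], [0, 0, 0, 0.63, -0.7, -0.05, 1], [0, 0, 0, 0.63, -0.7, -0.05, 1], [0, 0, 0, 0.63, -0.7, -0.05, 1], [0, 0, 0, 0.14, -0.91, 0, 1]])

```text
clock: 2.87
eef_pos: [434.8, -67.3, 260.9]
tool_rot: [179.9, -0.2, 22.7]
force: [0.4, -0.2, 0.2]
finger_gap: 1.001
finger_force: 0.0
```

```bash
python3 -c "
from h import *
log()"
```

send_rows(plan=[[0, 0, 0, 0.14, -0.91, 0, 1], [0, 0, 0, 0.14, -0.91, 0, 1], [0, 0, 0, 0.13, -0.91, 0, 1], [0, 0, 0, 0.13, -0.91, 0, 1], [0, 0, 0, 0.13, -0.91, 0, 1], [0, 0, 0, 0.13, -0.91, 0, 1], [0, 0, 0, 0.13, -0.91, 0, 1], [0, 0, 0, 0.13, -0.91, 0, 1], [0, 0, 0, 0.13, -0.91, 0, 1], [0, 0, 0, 0.12, -0.91, 0, 1]])

```text
clock: 3.7
eef_pos: [362.9, 199.2, 260.1]
tool_rot: [180.0, -0.1, 22.6]
force: [0.5, -0.4, -0.2]
finger_gap: 1.005
finger_force: 0.0
```

```bash
python3 -c "
from h import *
log()"
```

send_rows(plan=[[0, 0, 0, 0.12, -0.91, 0, 1], [0, 0, 0, 0.12, -0.91, 0, 1], [0, 0, 0, 0.12, -0.92, 0, 1], [0, -0.25, 0, 0, 0, 0, 1], [0, -0.25, 0, 0, 0, 0, 1], [0, -0.25, 0, 0, 0, 0, 1]])

```text
clock: 4.2
eef_pos: [342.5, 278.7, 261.3]
tool_rot: [179.9, 21.6, 22.6]
force: [-0.3, -1.0, 0.5]
finger_gap: 1.001
finger_force: 0.0
```

Run:
```python
from h import *
from scipy.optimize import least_squares
log(); D=[json.loads(l) for l in open('log.jsonl')]
for d in D: print(*[np.round(x,1) for x in d])
def fk(q,k):
    b,d,L1,L2,L3,a1,a2,w=k[:8]; q=np.radians(q)
    rz=lambda a:R.from_euler('z',a); ry=lambda a:R.from_euler('y',a)
    T=rz(q[0]+b); p=np.array([0,0,d]); T=T*ry(q[1]);T=T*rz(q[2]); p=p+T.apply([a1,0,L1]); T=T*ry(q[3]); p=p+T.apply([a2,0,L2]); T=T*rz(q[4])*ry(q[5]); T=T*rz(q[6]+w); return p+T.apply([0,0,L3]),T
def res(k):
    e=[]
    for q,p,r in D:
        P,T=fk(q,k); e+=list(P-p)+list(200*(T.inv()*R.from_euler('xyz',r,degrees=True)).as_rotvec())
    return e
for b0 in(-129,):
  for w0 in (0,90,180,-90):
    s=least_squares(res,[np.radians(b0),300,450,450,300,0,0,np.radians(w0)]); print(s.cost,s.x.round(2))
```

```text
[61.8 21.9  2.5 91.6 -1.  66.5 -2.9] [ 250.  -600.   231.3] [-180.    -0.    22.6]
[ 45.7   3.6  -7.3 112.2   0.5  64.2 -29.2] [ 352.8 -334.4  246.6] [180.   -0.   22.6]
[ 28.8  -2.1 -24.6 116.   -1.   65.6 -62.6] [434.8 -67.3 260.9] [179.9  -0.2  22.7]
[ 14.1  -5.6 -45.2 118.1  -4.3  65.8 -96.6] [362.9 199.2 260.1] [ 1.80e+02 -1.00e-01  2.26e+01]
[   4.2   18.8  -52.1  102.1    5.4   85.9 -117.6] [342.5 278.7 261.3] [179.9  21.6  22.6]
239428.89435062037 [-2.35000e+00  1.96724e+03  2.05210e+03  7.45140e+02  2.01837e+03
 -1.22390e+02  1.58175e+03  1.58000e+00]
239428.89439502876 [-2.35000e+00  1.96724e+03  2.05210e+03  7.45140e+02  2.01838e+03
 -1.22390e+02  1.58175e+03  1.58000e+00]
239428.89443678365 [-2.35000e+00  1.96724e+03  2.05210e+03  7.45140e+02  2.01838e+03
 -1.22390e+02  1.58175e+03  1.58000e+00]
239428.894552256 [  -2.35 1967.25 2052.1   745.14 2018.38 -122.39 1581.75   -4.71]
```

```bash
cat > kin.py <<'E'
from h import *
from scipy.optimize import least_squares
import itertools
def fk(q,k,sg):
    b,d,L1,L2,L3,a1,a2,w,a3,L0=k; q=np.radians(q)*sg
    rz=lambda a:R.from_euler('z',a); ry=lambda a:R.from_euler('y',a)
    T=rz(q[0]+b); p=np.array([0,0,d])+T.apply([L0,0,0]); T=T*ry(q[1]);T=T*rz(q[2]); p=p+T.apply([a1,0,L1]); T=T*ry(q[3]); p=p+T.apply([a2,0,L2]); T=T*rz(q[4])*ry(q[5]); T=T*rz(q[6]+w); return p+T.apply([a3*0,0,L3]),T
E
python3 - <<'E'
from kin import *
D=[json.loads(l) for l in open('log.jsonl')]
best=None
for s1,s3,s5,s7 in itertools.product((1,-1),repeat=4):
  for b0,w0 in itertools.product((0,np.pi/2,np.pi,-np.pi/2),repeat=2):
    sg=np.array([s1,1,s3,1,s5,1,s7])
    def res(k):
        e=[]
        for q,p,r in D:
            P,T=fk(q,k,sg); e+=list(P-p)+list(200*(T.inv()*R.from_euler('xyz',r,degrees=True)).as_rotvec())
        return np.r_[e,.001*(k[1:7]-[300,450,450,300,0,0]),.01*k[8:]]
    s=least_squares(res,[b0,300,450,450,300,0,0,w0,0,0],max_nfev=60)
    if best is None or s.cost<best[0]: best=(s.cost,s.x,sg); print(s.cost,s.x.round(2),sg)
np.savez('kin.npz',k=best[1],sg=best[2])
E
```

```text
297319.7674384186 [  -1.19  815.19   86.52 -344.55  856.98  -64.5   -48.95   -3.54   -0.
  554.17] [1 1 1 1 1 1 1]
297028.2740450564 [  -1.2   817.86   89.5  -344.4   861.12  -63.87  -47.48    2.74   -0.
  553.98] [1 1 1 1 1 1 1]
204987.62621879252 [ 1.17000e+00 -1.76639e+03 -1.66029e+03 -5.16060e+02 -2.07301e+03
  1.46140e+02 -1.54209e+03 -1.19000e+00  0.00000e+00 -3.44360e+02] [1 1 1 1 1 1 1]
204987.6262179891 [ 1.17000e+00 -1.76639e+03 -1.66029e+03 -5.16060e+02 -2.07301e+03
  1.46140e+02 -1.54209e+03  5.09000e+00  0.00000e+00 -3.44360e+02] [1 1 1 1 1 1 1]
128549.7661502189 [-1.97000e+00 -9.06280e+02  1.41853e+03 -1.42200e+01  2.20482e+03
 -6.91000e+00 -2.12114e+03 -3.43000e+00  0.00000e+00 -6.89430e+02] [ 1  1 -1  1  1  1  1]
120554.38371171232 [ 1.16000e+00  1.41686e+03 -1.40418e+03 -7.72000e+01 -2.18726e+03
  1.06110e+02  2.15449e+03 -3.20000e-01  0.00000e+00  6.91300e+02] [ 1  1 -1  1  1  1  1]
120554.38371082461 [ 1.16000e+00  1.41686e+03 -1.40418e+03 -7.72000e+01 -2.18726e+03
  1.06110e+02  2.15449e+03 -3.20000e-01  0.00000e+00  6.91300e+02] [ 1  1 -1  1  1  1  1]
120554.3837
[... 1012 characters left out ...]
0000e+00 -1.1090e+01] [-1  1 -1  1  1  1 -1]
1670.8500436630804 [-6.0000e-02 -1.0970e+01  5.3284e+02  3.8324e+02  3.5122e+02  1.4800e+00
 -2.6895e+02 -4.7600e+00  0.0000e+00 -1.1090e+01] [-1  1 -1  1  1  1 -1]
89.97440629944062 [-7.0000e-02  3.2773e+02  5.1334e+02  4.9848e+02  3.4569e+02  2.8300e+00
  3.3700e+01  1.5000e+00  0.0000e+00  1.2500e+01] [-1  1 -1  1 -1  1 -1]
89.9744062992284 [-7.0000e-02  3.2773e+02  5.1334e+02  4.9848e+02  3.4569e+02  2.8300e+00
  3.3700e+01 -4.7800e+00  0.0000e+00  1.2500e+01] [-1  1 -1  1 -1  1 -1]
89.97440629921576 [-7.0000e-02  3.2773e+02  5.1334e+02  4.9848e+02  3.4569e+02  2.8300e+00
  3.3700e+01  1.5000e+00  0.0000e+00  1.2500e+01] [-1  1 -1  1 -1  1 -1]
```

```bash
cat >> kin.py <<'E'
_z=np.load('kin.npz'); K,SG=_z['k'],_z['sg']
LO=np.array([-149.38,-23.57,-84.95,0,-89.99,3.08,-163.45]);HI=np.array([149.38,123.04,90,143.3,269.99,112.72,163.45])
def ik(q0,p,r):
    def f(q):
        P,T=fk(q,K,SG); return np.r_[(P-p)/5,(T.inv()*r).as_rotvec()*40,(q-q0)*.003]
    s=least_squares(f,np.clip(q0,LO+.1,HI-.1),bounds=(LO,HI),max_nfev=40); e=f(s.x)[:6]
    return s.x,np.linalg.norm(e[:3])*5,np.degrees(np.linalg.norm(e[3:])/40)
def grel(t): return down(0,t)
G=np.array([-100,0,95.])
def tool_from_tub(c,Rt,t,pz=18.7):
    r=Rt*grel(t); return np.array(c)+Rt.apply(G)+r.apply([0,0,pz]),r
E
cat > search.py <<'E'
from kin import *
q=np.array(pose()[0]['joint_pos']); out=[]
for t in(-10,5,20):
    c=(468.7,326.4,4); Rt=R.from_euler('z',18.6,degrees=True)
    qg,e,a=ik(q,*tool_from_tub(c,Rt,t)); print('grasp',t,e.round(1),a.round(1),qg.round())
    if e>3: continue
    for yaw in(-60,-30,0,30,60):
      for td in range(-180,180,30):
        qq=qg; ok=0
        for i in range(1,13):
            s=i/12; th=115*s; y=18.6+(yaw-18.6)*s
            ax=R.from_euler('z',y+td,degrees=True).apply([0,1,0])   # tilt towards azimuth y+td
            Rt=R.from_rotvec(np.radians(th)*ax)*R.from_euler('z',y,degrees=True)
            hd=R.from_euler('z',y+td,degrees=True).apply([1,0,0])
            rim=np.array([468.7,326.4,82])*(1-s)+s*(np.array([530,11,150])-0*hd)+[0,0,120*np.sin(np.pi*min(1,s*1.0))]
            cc=rim-Rt.apply([0,0,78]); qq,e,a=ik(qq,*tool_from_tub(cc,Rt,t))
            if e>8 or a>4: break
            ok=th
        out.append((ok,t,yaw,td,qq.round()))
for o in sorted(out,key=lambda o:-o[0])[:14]: print(*o)
E
time python3 search.py
```

```text
grasp -10 0.0 0.0 [  -4.   29.  -44.  114.   19.   56. -130.]
grasp 5 0.0 0.0 [  -6.   20.  -44.  124.   25.   40. -138.]
grasp 20 0.0 0.0 [ -14.   14.  -38.  134.   46.   24. -162.]
115.0 -10 -60 -90 [ 89. 109. -42. 128. -57.  47.  16.]
115.0 -10 -60 -60 [ 74.  84. -41. 116. -47.  79. -47.]
115.0 -10 -60 -30 [ 57.  76. -37.  96. -46. 108. -98.]
115.0 -10 -60 0 [  54.   94.  -61.   77.  -31.  113. -163.]
115.0 -10 -60 150 [ -90.  123.   78.   92.  -19.   85. -163.]
115.0 -10 -30 -120 [103. 123. -44. 125. -33.  30.  26.]
115.0 -10 -30 -90 [ 82.  95. -47. 115. -33.  67. -27.]
115.0 -10 -30 -60 [ 63.  82. -42.  97. -35. 102. -71.]
115.0 -10 -30 -30 [  62.  115.  -85.   77.   -9.  113. -154.]
115.0 -10 -30 120 [ -81.   98.   55.   94.   12.   90. -163.]
115.0 -10 0 -120 [ 90. 109. -54. 113. -12.  56. -13.]
115.0 -10 0 -90 [ 68.  89. -49.  97. -23.  95. -46.]
115.0 -10 0 90 [ -55.   74.   21.   96.   42.  111. -163.]
115.0 -10 0 120 [-104.  115.   59.  112.    1.   58. -163.]
real	1m1.618s
user	1m1.978s
sys	0m0.112s
```

```bash
cat > search.py <<'E'
from kin import *
import sys
from multiprocessing import Pool
q=np.array(pose()[0]['joint_pos'])
def wrist(p,r): return p-r.apply([0,0,K[4]])
def job(a):
    t,fl,yaw,td=a; F=R.from_euler('z',180*fl,degrees=True); out=[]
    Rt=R.from_euler('z',18.6,degrees=True); p,r=tool_from_tub((468.7,326.4,4),Rt,t)
    q0=q.copy(); q0[6]+=180*fl
    qq,e,an=ik(q0,p,r*F)
    if e>3: return (0,a,'nograsp')
    ok=0;mw=999;mg=999
    for i in range(1,13):
        s=i/12; th=120*max(0,(s-.3)/.7); y=18.6+(yaw-18.6)*s
        ax=R.from_euler('z',y+td,degrees=True).apply([0,1,0])
        Rt=R.from_rotvec(np.radians(th)*ax)*R.from_euler('z',y,degrees=True)
        rim=np.array([468.7,326.4,82])*(1-s)+s*np.array([510,11,140])+[0,0,130*np.sin(np.pi*s)]
        p,r=tool_from_tub(rim-Rt.apply([0,0,78]),Rt,t)
        qq,e,an=ik(qq,p,r*F)
        if e>5 or an>3: break
        ok=th; w=wrist(p,r); mw=min(mw,w[2]); mg=min(mg,np.min(np.minimum(qq-LO,HI-qq)))
    return (ok,a,round(mw),w.round(),round(mg,1),qq.round())
if __name__=='__main__':
    with Pool() as P: out=P.map(job,itertools.product((0,15,30),(0,1),(-60,-30,0,30),(-75,-50,-25,0,25,50)),1)
    for o in sorted([o for o in out if o[2]!='nograsp' and o[2]>110],key=lambda o:-o[0])[:14]: print(*o)
E
time python3 search.py
```

```text
120.0 (15, 0, -60, -25) 118 [ 465. -366.  118.] 3.6 [ 46.  59. -14. 102. -54. 109. -96.]
120.0 (15, 0, -60, 0) 133 [ 700. -319.  133.] 0.0 [  54.   84.  -58.   75.  -21.  113. -159.]
120.0 (15, 0, -30, -25) 118 [ 659. -338.  118.] 0.0 [  57.   82.  -55.   79.  -22.  113. -133.]
120.0 (15, 0, 30, 25) 118 [659. 360. 118.] 0.0 [-69.  89.  64.  77.  15. 113. -47.]
120.0 (15, 1, -60, -25) 118 [ 465. -366.  118.] 3.6 [ 46.  59. -14. 102. -54. 109.  84.]
120.0 (15, 1, -60, 0) 133 [ 700. -319.  133.] 0.0 [ 54.  84. -58.  75. -21. 113.  21.]
120.0 (15, 1, -30, -25) 118 [ 659. -338.  118.] 0.0 [ 57.  82. -55.  79. -22. 113.  47.]
120.0 (15, 1, 30, 25) 118 [659. 360. 118.] 0.0 [-69.  89.  64.  77.  15. 113. 133.]
120.0 (30, 0, -30, -50) 137 [ 371. -363.  137.] 0.0 [ 32.  55.  10. 112. -65. 112. -61.]
120.0 (30, 0, -30, -25) 197 [ 636. -364.  197.] 0.0 [  43.   60.  -25.   84.  -35.  113. -112.]
120.0 (30, 0, 0, 50) 137 [577. 405. 137.] 1.0 [-66.  71.  40.  86.  27. 108. -90.]
120.0 (30, 0, 30, 25) 197 [636. 386. 197.] 0.0 [-63.  68.  44.  82.  24. 109. -64.]
120.0 (30, 0, 30, 50) 137 [371. 385. 137.] 0.0 [ -83.   65.   39.  110.   40.   84. -103.]
120.0 (30, 1, -60, -50) 137 [ 202. -244.  137.] 0.0 [ 42.  55.   4. 135. -82. 101. 138.]
real	0m16.993s
user	1m4.071s
sys	0m0.172s
```

```bash
sed -i 's/^G=.*/G=np.array([-105,0,100.])/' kin.py
cat > chain.py <<'E'
from kin import *
def tilt(y,td,th):
    ax=R.from_euler('z',y+td,degrees=True).apply([0,1,0]); return R.from_rotvec(np.radians(th)*ax)*R.from_euler('z',y,degrees=True)
def way(t,yaw,td,c0=(468.7,326.4,4),y0=18.6,rim=(530,0,150),th=115):
    T=lambda c,y:tool_from_tub(c,R.from_euler('z',y,degrees=True),t)
    p,r=T(c0,y0); W=[(p-r.apply([0,0,90]),r),(p,r)]
    W.append(T((c0[0],c0[1],130),y0)); W.append(T((510,60,170),yaw))
    for f in (.25,.5,.75,1):
        Rt=tilt(yaw,td,th*f); rm=np.array([510,60,248])*(1-f)+np.array(rim)*f; W.append(tool_from_tub(rm-Rt.apply([0,0,78]),Rt,t))
    return W
if __name__=='__main__':
    q0=np.array(pose()[0]['joint_pos'])
    for t,yaw,td in itertools.product((10,20,27),(0,20,40),(25,50)):
        q=q0; o=[]
        for p,r in way(t,yaw,td):
            q,e,a=ik(q,p,r); m=np.minimum(q-LO,HI-q); w=p-r.apply([0,0,K[4]]); o.append(f"{e:.0f}/{a:.0f}/{m.min():.0f}@{m.argmin()+1}")
        print(t,yaw,td,*o,w.round())
E
python3 chain.py
```

```text
10 0 25 0/0/18@4 0/0/16@4 0/0/22@4 0/0/12@2 0/0/28@6 0/0/2@6 25/16/0@6 38/24/0@3 [840. 220. 137.]
10 0 50 0/0/18@4 0/0/16@4 0/0/22@4 0/0/12@2 0/0/31@2 0/0/9@6 0/0/0@6 2/1/0@6 [664. 352.  99.]
10 20 25 0/0/18@4 0/0/16@4 0/0/22@4 0/0/13@2 0/0/30@2 0/0/7@6 0/0/0@6 12/8/0@6 [746. 313. 137.]
10 20 50 0/0/18@4 0/0/16@4 0/0/22@4 0/0/13@2 0/0/25@2 0/0/18@6 0/0/0@6 0/0/0@6 [535. 377.  99.]
10 40 25 0/0/18@4 0/0/16@4 0/0/22@4 0/0/17@2 0/0/27@2 0/0/15@6 0/0/0@6 0/0/0@6 [626. 368. 137.]
10 40 50 0/0/18@4 0/0/16@4 0/0/22@4 0/0/17@2 0/0/20@2 0/0/24@4 0/0/8@6 0/0/0@6 [406. 356.  99.]
20 0 25 0/0/10@4 0/0/4@7 0/0/15@4 0/0/6@2 0/0/26@2 0/0/11@6 13/8/0@6 32/21/0@6 [837. 244. 189.]
20 0 50 0/0/10@4 0/0/4@7 0/0/15@4 0/0/6@2 0/0/24@2 0/0/18@6 0/0/0@6 0/0/0@6 [632. 380. 137.]
20 20 25 0/0/10@4 0/0/4@7 0/0/15@4 0/0/7@2 0/0/23@2 0/0/18@6 0/0/0@6 6/4/0@6 [735. 335. 189.]
20 20 50 0/0/10@4 0/0/4@7 0/0/15@4 0/0/7@2 0/0/18@2 0/0/29@6 0/0/11@6 0/0/0@6 [496. 393. 137.]
20 40 25 0/0/10@4 0/0/4@7 0/0/15@4 0/0/13@2 0/0/21@2 0/0/26@6 0/0/8@6 0/0/0@6 [608. 384. 189.]
20 40 50 0/0/10@4 0/0/4@7 0/0/15@4 0/0/13@2 0/0/14@2 0/0/19@4 0/0/19@6 0/0/3@6 [364. 357. 137.]
27 0 25 0/0/5@4 0/0/0@7 0/0/11@4 0/0/0@2 0/0/22@2 0/0/19@6 4/2/0@6 27/17/0@6 [830. 258. 226.]
27 0 50 0/0/5@4 0/0/0@7 0/0/11@4 0/0/0@2 0/0/20@2 0/0/28@6 0/0/10@6 0/0/0@6 [608. 395. 165.]
27 20 25 0/0/5@4 0/0/0@7 0/0/11@4 0/0/0@2 0/0/18@2 0/0/26@6 0/0/6@6 1/1/0@6 [724. 345. 226.]
27 20 50 0/0/5@4 0/0/0@7 0/0/11@4 0/0/0@2 0/0/13@2 0/0/26@4 0/0/21@6 0/0/8@6 [468. 398. 165.]
27 40 25 0/0/5@4 0/0/0@7 0/0/11@4 0/0/0@2 0/0/14@2 0/0/34@4 0/0/22@6 0/0/9@6 [594. 391. 226.]
27 40 50 0/0/5@4 0/0/0@7 0/0/11@4 0/0/0@2 0/0/7@2 0/0/15@4 0/0/19@4 0/0/25@6 [336. 353. 165.]
```

Run:
```python
from chain import *
W=way(22,40,40); print([w[0].round() for w in W])
s,p,r=pose(); rows(p,r,[(*W[0],1),(*W[0],1,1),(*W[1],1)],25,6.5)
```

```text
[array([344., 284., 170.]), array([376., 295.,  87.]), array([376., 295., 213.]), array([435.,  -3., 253.]), array([442.,  -7., 264.]), array([452.,   5., 265.]), array([463.,  26., 250.]), array([474.,  46., 216.])]
[[0.0,0.22,0.02,0.17,-0.02,0.4,1],[0.0,0.22,0.02,0.13,-0.02,0.41,1],[0.0,0.22,0.02,0.08,-0.03,0.43,1],[0.0,0.22,0.02,0.04,-0.03,0.43,1],[0.0,0.22,0.02,-0.01,-0.03,0.43,1],[0.0,0.22,0.02,-0.06,-0.03,0.43,1],[0.0,0.22,0.02,-0.1,-0.03,0.42,1],[0.0,0.0,0.0,0.0,0.0,0.0,1],[0.0,0.0,0.0,0.0,0.0,0.75,1],[0.0,0.0,0.0,0.0,0.0,0.75,1]]
[[0.0,0.0,0.0,0.0,0.0,0.75,1],[0.0,0.0,0.0,0.0,0.0,0.75,1]]
```

send_rows(plan=[[0, 0.22, 0.02, 0.17, -0.02, 0.4, 1], [0, 0.22, 0.02, 0.13, -0.02, 0.41, 1], [0, 0.22, 0.02, 0.08, -0.03, 0.43, 1], [0, 0.22, 0.02, 0.04, -0.03, 0.43, 1], [0, 0.22, 0.02, -0.01, -0.03, 0.43, 1], [0, 0.22, 0.02, -0.06, -0.03, 0.43, 1], [0, 0.22, 0.02, -0.1, -0.03, 0.42, 1], [0, 0, 0, 0, 0, 0, 1], [0, 0, 0, 0, 0, 0, 1], [0, 0, 0, 0, 0, 0, 1]])

```text
clock: 5.03
eef_pos: [344.5, 285.6, 170.7]
tool_rot: [-179.9, -22.7, 18.7]
force: [0.5, 0.7, 2.0]
finger_gap: 0.998
finger_force: 0.0
```

Run:
```python
from chain import *
log(); s,p,r=pose(); print(p,s['tool_rot'],s['joint_pos'].round())
m=None
for n in("top","side"):
    im=snapshot(n); cv2.imwrite(f'pics/{n}1.png',im[:,:,::-1])
d=trace("top","tub")
if d:
    o=np.zeros((480,640),np.uint8);cs,_=cv2.findContours(d[0]['mask'].astype(np.uint8),cv2.RETR_EXTERNAL,cv2.CHAIN_APPROX_NONE);cv2.drawContours(o,[max(cs,key=cv2.contourArea)],-1,1,-1); print(d[0]['bbox'],fit({"top":o>0},PARTS['tub'][:1],[468,326,18],4))
W=way(22,40,40); rows(p,r,[(*W[1],1)],20)
a=cv2.imread('pics/side1.png')[330:480,270:470]; b=cv2.imread('pics/top1.png')[230:380,130:330]
cv2.imwrite('pics/c1.png',cv2.resize(np.hstack([a,b]),None,fx=2,fy=2))
```

```text
[344.54679924 285.59718941 170.67896505] [-179.8873775   -22.73046586   18.67704729] [  10.   -9.  -59.  134.    8.   31. -127.]
[165.3, 267.1, 221.8, 345.2] (array([468.9, 326.1,  20.4]), np.float64(0.897))
[[0.0,-0.01,0.0,-0.02,0.01,0.6,1],[0.0,-0.01,0.0,-0.01,0.01,0.6,1],[0.0,-0.01,0.0,-0.01,0.01,0.6,1],[0.0,-0.01,0.0,-0.01,0.01,0.6,1],[0.0,-0.01,0.0,-0.01,0.01,0.6,1]]
```

View pics/c1.png

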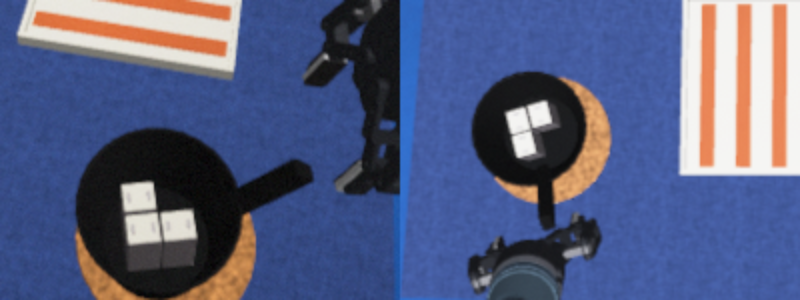

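The crop shows three capacitors in the tub. The open fingers straddle the handle line: handle end at about (547,225) in the crop, fingers at (480,270) and (590,240). I'll grasp.

send_rows(plan=[[0, 0, 0, -0.01, 0.01, 0.6, 1], [0, 0, 0, -0.01, 0.01, 0.6, 1], [0, 0, 0, -0.01, 0.01, 0.6, 1], [0, 0, 0, -0.01, 0.01, 0.6, 1], [0, 0, 0, -0.01, 0.01, 0.6, 1], [0, 0, 0, 0, 0, 0, 1], [0, 0, 0, 0, 0, 0, 1]])

```text
clock: 5.77
eef_pos: [371.7, 293.5, 94.8]
tool_rot: [-179.9, -22.5, 18.7]
force: [-0.5, 0.5, -0.2]
finger_gap: 1.0
finger_force: 0.0
```

send_rows(plan=[[0, 0, 0, 0, 0, 0, -1], [0, 0, 0, 0, 0, 0, -1], [0, 0, 0, 0, 0, 0, -1], [0, 0, 0, 0, 0, 0, -1], [0, 0, 0, 0, 0, 0, -1], [0, 0, 0, 0, 0, 0, -1], [0, 0, 0, 0, 0, 0, -1], [0, 0, 0, 0, 0, 0, -1]], newtons=110)

```text
clock: 6.43
eef_pos: [371.9, 292.1, 95.5]
tool_rot: [180.0, -22.6, 18.6]
force: [-2.4, -2.3, 6.1]
finger_gap: 0.175
finger_force: 107.5
```

Run:
```python
from chain import *
log(); s,p,r=pose(); print(p,s['tool_rot'],s['joint_pos'].round(),s['force'],s['ft_torque'])
b=snapshot("top")[230:380,130:330,::-1]; a=snapshot("side")[330:480,270:470,::-1]
cv2.imwrite('pics/c2.png',cv2.resize(np.hstack([a,b]),None,fx=2,fy=2))
```

```text
[371.8542671  292.09970078  95.49056334] [179.99780319 -22.63270703  18.63375145] [   1.   10.  -54.  135.   47.   27. -163.] [-2.43960862 -2.34770876  6.10207154] [-0.10686998  0.31853423 -0.08574505]
```

View pics/c2.png

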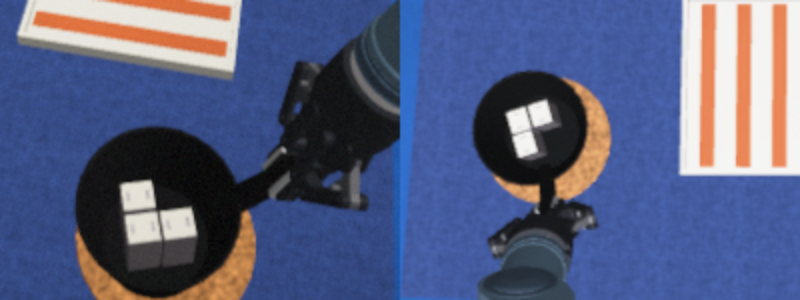

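The fingers closed on the bar at 15 mm opening and the tub is undisturbed. Next I lift a little and check the hold.

Run:
```python
from chain import *
s,p,r=pose(); rows(p,r,[(p+[0,0,110],r,-1)],14)
```

```text
[[0.0,0.0,0.0,0.18,0.0,-0.42,-1],[0.0,0.0,0.0,0.18,0.0,-0.42,-1],[0.0,0.0,0.0,0.18,0.0,-0.42,-1],[0.0,0.0,0.0,0.18,0.0,-0.42,-1],[0.0,0.0,0.0,0.18,0.0,-0.42,-1],[0.0,0.0,0.0,0.18,0.0,-0.42,-1],[0.0,0.0,0.0,0.18,0.0,-0.42,-1],[0.0,0.0,0.0,0.18,0.0,-0.42,-1]]
```

send_rows(plan=[[0, 0, 0, -0.18, 0, -0.43, -1], [0, 0, 0, -0.18, 0, -0.43, -1], [0, 0, 0, -0.18, 0, -0.43, -1], [0, 0, 0, -0.18, 0, -0.43, -1], [0, 0, 0, -0.18, 0, -0.43, -1], [0, 0, 0, -0.18, 0, -0.43, -1], [0, 0, 0, -0.18, 0, -0.43, -1], [0, 0, 0, -0.18, 0, -0.43, -1]])

```text
clock: 7.2
eef_pos: [294.0, 264.2, 172.3]
tool_rot: [179.9, -22.3, 18.6]
force: [-0.2, -0.4, -4.5]
finger_gap: 0.171
finger_force: 108.0
```

Run:
```python
from chain import *
log(); s,p,r=pose(); print(p,s['tool_rot'],s['joint_pos'].round(),s['force'],s['ft_torque'])
b=snapshot("top")[230:380,130:330,::-1]; a=snapshot("side")[330:480,270:470,::-1]
cv2.imwrite('pics/c3.png',cv2.resize(np.hstack([a,b]),None,fx=2,fy=2))
```

```text
[294.03730778 264.19254007 172.25010492] [179.87567294 -22.29473578  18.63551015] [  -2.  -18.  -50.  139.   -2.   34. -123.] [-0.189691   -0.42806326 -4.54599951] [-0.4113997   0.88356422 -0.00484222]
```

View pics/c3.png

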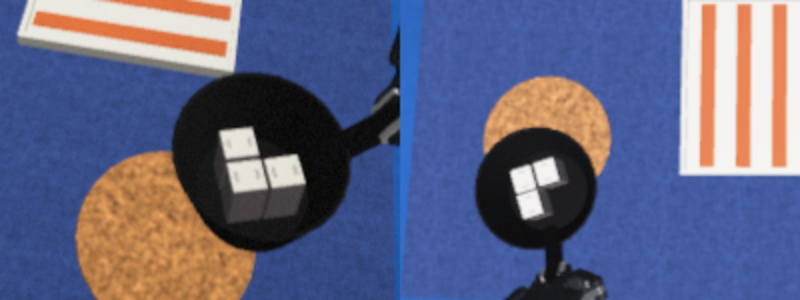

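```bash
cat >> chain.py <<'E'
_rg=R.from_euler('xyz',[180,-22.63,18.63],degrees=True); _pg=np.array([371.85,292.1,95.49])
XR=R.from_euler('z',18.6,degrees=True).inv()*_rg            # tool in tub frame
Xp=R.from_euler('z',18.6,degrees=True).inv().apply(_pg-[468.7,326.4,4])
def tool(c,Rt): return np.array(c)+Rt.apply(Xp),Rt*XR
def tubpose(p,r): Rt=r*XR.inv(); return p-Rt.apply(Xp),Rt
Z=lambda y:R.from_euler('z',y,degrees=True)
E
python3 - <<'E'
from chain import *
im=cv2.imread('pics/c3.png')[::2,::2]; print(Xp)
snap=snapshot("top"); a=cv2.cvtColor(snap,cv2.COLOR_RGB2HSV)
m=(a[:,:,0]>5)&(a[:,:,0]<25)&(a[:,:,1]>70)&(a[:,:,2]>90); b=np.zeros_like(m); b[255:345,150:245]=1; m&=b
v,u=np.nonzero(m); H=cv2.convexHull(np.array([plane("top",x,4)[:2] for x in zip(u,v)],np.float32))[:,0]; H=H[H[:,0]>450]
print('mat',least_squares(lambda c:np.hypot(*(H-c).T)-84.3,[460,320],loss='soft_l1').x)
s,p,r=pose(); q=s['joint_pos']; print('tub now',tubpose(p,r)[0])
W=[tool((440,300,170),Z(18.6)),tool((500,40,170),Z(40))]
for f in (.2,.4,.6,.8,1):
    Rt=tilt(40,40,120*f); rm=np.array([500,40,248])*(1-f)+np.array([530,-10,165])*f; W.append(tool(rm-Rt.apply([0,0,78]),Rt))
for w in W: q,e,an=ik(q,*w); print(e.round(1),an.round(1),q.round(),w[0].round())
rows(p,r,[(*w,-1) for w in W],22,5)
E
```

```text
[-102.73167482   -1.61724736   91.49      ]
mat [461.8337912  320.34074802]
tub now [391.92299209 299.31478563  81.12951377]
0.0 0.0 [  -5.  -21.  -38.  131.   -7.   45. -110.] [343. 266. 261.]
0.0 0.0 [ 11. -12.   4. 128. -23.  54. -23.] [422. -27. 261.]
0.0 0.0 [  9. -13. -16. 125.   7.  55. -56.] [430. -25. 276.]
0.0 0.0 [ -1.  -2. -27. 120.  34.  70. -86.] [441. -11. 283.]
0.0 0.0 [ -16.   17.  -27.  115.   51.   91. -104.] [452.  10. 278.]
0.0 0.0 [ -28.   36.  -20.  109.   59.  109. -111.] [464.  33. 259.]
0.0 0.0 [ -48.   54.    3.  103.   59.  113. -107.] [475.  52. 227.]
[[0.0,0.0,0.0,0.51,0.1,-0.43,-1],[0.0,0.0,0.0,0.51,0.1,-0.43,-1],[0.0,0.0,0.0,0.51,0.1,-0.43,-1],[0.0,0.0,0.0,0.51,0.1,-0.43,-1],[0.0,0.0,0.0,0.51,0.1,-0.43,-1],[0.02,0.0,-0.05,-0.04,0.72,-0.02,-1],[0.02,0.0,-0.05,-0.06,0.72,-0.02,-1],[0.02,0.0,-0.05,-0.08,0.72,-0.03,-1],[0.02,0.0,-0.05,-0.09,0.72,-0.04,-1],[0.02,0.0,-0.05,-0.11,0.71,-0.05,-1]]
[[0.02,0.0,-0.05,-0.13,0.71,-0.05,-1],[0.02,0.0,-0.05,-0.15,0.7,-0.06,-1],[0.02,0.0,-0.05,-0.16,0.7,-0.07,-1],[0.02,0.0,-0.05,-0.18,0.7,-0.08,-1],[0.02,0.0,-0.05,-0.2
[... 428 characters left out ...]
],[-0.1,-0.13,-0.04,0.11,0.0,-0.06,-1],[-0.1,-0.13,-0.04,0.1,0.01,-0.06,-1],[-0.1,-0.13,-0.04,0.1,0.01,-0.07,-1],[-0.1,-0.13,-0.04,0.15,-0.04,-0.03,-1]]
[[-0.1,-0.13,-0.04,0.15,-0.04,-0.05,-1],[-0.1,-0.13,-0.04,0.15,-0.03,-0.06,-1],[-0.1,-0.13,-0.04,0.15,-0.02,-0.07,-1],[-0.1,-0.13,-0.04,0.14,-0.02,-0.08,-1],[-0.1,-0.13,-0.04,0.2,-0.07,-0.05,-1],[-0.1,-0.13,-0.04,0.19,-0.06,-0.06,-1],[-0.1,-0.13,-0.04,0.19,-0.06,-0.08,-1],[-0.1,-0.13,-0.04,0.19,-0.05,-0.09,-1],[-0.1,-0.13,-0.04,0.18,-0.04,-0.11,-1],[-0.1,-0.13,-0.04,0.23,-0.09,-0.08,-1]]
[[-0.1,-0.13,-0.04,0.23,-0.08,-0.1,-1],[-0.1,-0.13,-0.04,0.22,-0.07,-0.12,-1],[-0.1,-0.13,-0.04,0.22,-0.06,-0.13,-1],[-0.1,-0.13,-0.04,0.21,-0.05,-0.15,-1]]
```

send_rows(plan=[[0, 0, 0, 0.51, 0.1, -0.43, -1], [0, 0, 0, 0.51, 0.1, -0.43, -1], [0, 0, 0, 0.51, 0.1, -0.43, -1], [0, 0, 0, 0.51, 0.1, -0.43, -1], [0, 0, 0, 0.51, 0.1, -0.43, -1], [0.02, 0, -0.05, -0.04, 0.72, -0.02, -1], [0.02, 0, -0.05, -0.06, 0.72, -0.02, -1], [0.02, 0, -0.05, -0.08, 0.72, -0.03, -1], [0.02, 0, -0.05, -0.09, 0.72, -0.04, -1], [0.02, 0, -0.05, -0.11, 0.71, -0.05, -1]])

```text
clock: 8.18
eef_pos: [372.0, 159.9, 259.8]
tool_rot: [179.8, -22.2, 26.5]
force: [0.1, 0.2, -3.1]
finger_gap: 0.167
finger_force: 107.9
```

send_rows(plan=[[0.02, 0, -0.05, -0.13, 0.71, -0.05, -1], [0.02, 0, -0.05, -0.15, 0.7, -0.06, -1], [0.02, 0, -0.05, -0.16, 0.7, -0.07, -1], [0.02, 0, -0.05, -0.18, 0.7, -0.08, -1], [0.02, 0, -0.05, -0.2, 0.69, -0.08, -1], [0.02, 0, -0.05, -0.21, 0.68, -0.09, -1], [0.02, 0, -0.05, -0.23, 0.68, -0.1, -1], [0.02, 0, -0.05, -0.25, 0.67, -0.1, -1], [0.02, 0, -0.05, -0.26, 0.66, -0.11, -1], [0, 0, 0, 0, 0, 0, -1]])

```text
clock: 9.02
eef_pos: [425.2, -31.8, 261.4]
tool_rot: [179.6, -22.2, 40.0]
force: [0.9, -0.3, -3.7]
finger_gap: 0.17
finger_force: 108.1
```

Run:
```python
from chain import *
log(); s,p,r=pose(); q=s['joint_pos']; c,Rt=tubpose(p,r);print(c.round(),Rt.as_euler('xyz',degrees=True).round(1),q.round(),s['ft_torque'])
im=snapshot("side"); cv2.imwrite('pics/s4.png',im[150:470,150:630,::-1])
W=[]
for f in (.2,.4,.6,.8,1):
    Rt=tilt(40,40,120*f); rm=np.array([500,40,248])*(1-f)+np.array([530,-15,160])*f; W.append(tool(rm-Rt.apply([0,0,78]),Rt))
for w in W: q,e,an=ik(q,*w); print(e.round(1),an.round(1),q.round(),w[0].round())
rows(p,r,[(*w,-1) for w in W],22,5)
```

```text
[503.  34. 169.] [-0.4  0.4 39.8] [ -9. -15.  18. 129. -15.  51. -33.] [-0.77581501  0.69746789 -0.12241654]
0.0 0.0 [-10. -12.   2. 125.  12.  56. -61.] [430. -26. 275.]
0.0 0.0 [-20.  -2.  -8. 121.  35.  70. -86.] [441. -13. 281.]
0.0 0.0 [ -31.   16.   -9.  115.   49.   87. -101.] [452.   7. 275.]
0.0 0.0 [ -39.   35.   -6.  110.   56.  102. -107.] [464.  29. 255.]
0.0 0.0 [ -47.   54.    3.  103.   59.  113. -108.] [475.  47. 222.]
[[-0.1,-0.13,-0.04,0.08,-0.01,-0.07,-1],[-0.1,-0.13,-0.04,0.08,0.0,-0.07,-1],[-0.1,-0.13,-0.04,0.07,0.0,-0.08,-1],[-0.1,-0.13,-0.04,0.07,0.01,-0.08,-1],[-0.1,-0.13,-0.04,0.06,0.01,-0.08,-1],[-0.1,-0.13,-0.04,0.11,-0.01,-0.04,-1],[-0.1,-0.13,-0.04,0.11,0.0,-0.04,-1],[-0.1,-0.13,-0.04,0.1,0.0,-0.05,-1],[-0.1,-0.13,-0.04,0.1,0.01,-0.06,-1],[-0.1,-0.13,-0.04,0.1,0.01,-0.06,-1]]
[[-0.1,-0.13,-0.04,0.15,-0.04,-0.03,-1],[-0.1,-0.13,-0.04,0.15,-0.04,-0.04,-1],[-0.1,-0.13,-0.04,0.15,-0.03,-0.05,-1],[-0.1,-0.13,-0.04,0.15,-0.03,-0.06,-1],[-0.1,-0.13,-0.04,0.14,-0.02,-0.07,-1],[-0.1,-0.13,-0.04,0.2,-0.07,-0.04,-1],[-0.1,-0.13,-0.04,0.19,-0.07,-0.05,-1],[-0.1,-0.13,-0.04,0.19,-0.06,-0.07,-1],[-0.1,-0.13,-0.04,0.19,-0.05,-0.08,-1],[-0.1,-0.13,-0.04,0.18,-0.04,-0.1,-1]]
[[-0.1,-0.13,-0.04,0.24,-0.09,-0.07,-1],[-0.1,-0.13,-0.04,0.23,-0.08,-0.09,-1],[-0.1,-0.13,-0.04,0.23,-0.07,-0.11,-1],[-0.1,-0.13,-0.04,0.22,-0.06,-0.13,-1],[-0.1,-0.13,-0.04,0.21,-0.05,-0.14,-1]]
```

View pics/s4.png

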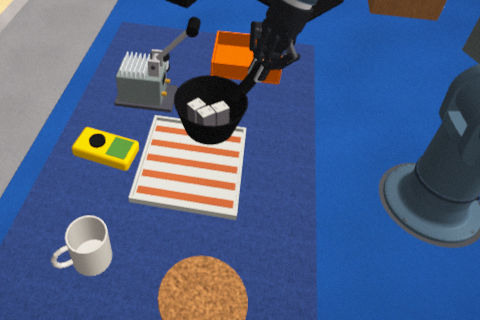

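The tub (crop (210,108)) is level over the far end of the tray with three capacitors in it. I'll pour towards +y.

send_rows(plan=[[-0.1, -0.13, -0.04, 0.08, -0.01, -0.07, -1], [-0.1, -0.13, -0.04, 0.08, 0, -0.07, -1], [-0.1, -0.13, -0.04, 0.07, 0, -0.08, -1], [-0.1, -0.13, -0.04, 0.07, 0.01, -0.08, -1], [-0.1, -0.13, -0.04, 0.06, 0.01, -0.08, -1], [-0.1, -0.13, -0.04, 0.11, -0.01, -0.04, -1], [-0.1, -0.13, -0.04, 0.11, 0, -0.04, -1], [-0.1, -0.13, -0.04, 0.1, 0, -0.05, -1], [-0.1, -0.13, -0.04, 0.1, 0.01, -0.06, -1], [-0.1, -0.13, -0.04, 0.1, 0.01, -0.06, -1]])

```text
clock: 9.9
eef_pos: [439.2, -5.5, 281.9]
tool_rot: [149.8, 16.1, 41.7]
force: [0.1, -0.4, -2.7]
finger_gap: 0.171
finger_force: 108.1
```

Run:
```python
from chain import *
log(); s,p,r=pose(); c,Rt=tubpose(p,r);print(c.round(),(c+Rt.apply([0,0,78])).round(),np.degrees(np.arccos(Rt.as_matrix()[2,2])),s['joint_pos'].round(),s['ft_torque'])
W=[]
f0=.4
for f in (.6,.8,1):
    Rt=tilt(40,40,120*f); rm=np.array([500,40,248])*(1-f)+np.array([530,-15,155])*f; W.append(tool(rm-Rt.apply([0,0,78]),Rt))
rows(p,r,[(*w,-1) for w in W],22,5)
```

```text
[500. -33. 162.] [511.  25. 213.] 48.77781134156718 [-11.  -2. -17. 120.  34.  73. -86.] [0.93801936 0.55952191 0.01218516]
[[-0.1,-0.12,-0.04,0.13,-0.02,0.02,-1],[-0.1,-0.12,-0.04,0.13,-0.02,0.02,-1],[-0.1,-0.12,-0.04,0.13,-0.01,0.01,-1],[-0.1,-0.12,-0.04,0.13,-0.01,0.0,-1],[-0.1,-0.12,-0.04,0.13,-0.01,-0.01,-1],[-0.1,-0.13,-0.04,0.2,-0.08,-0.03,-1],[-0.1,-0.13,-0.04,0.2,-0.07,-0.05,-1],[-0.1,-0.13,-0.04,0.2,-0.06,-0.07,-1],[-0.1,-0.13,-0.04,0.19,-0.05,-0.08,-1],[-0.1,-0.13,-0.04,0.19,-0.05,-0.1,-1]]
[[-0.1,-0.13,-0.04,0.24,-0.1,-0.07,-1],[-0.1,-0.13,-0.04,0.24,-0.09,-0.09,-1],[-0.1,-0.13,-0.04,0.23,-0.08,-0.11,-1],[-0.1,-0.13,-0.04,0.23,-0.07,-0.13,-1],[-0.1,-0.13,-0.04,0.22,-0.06,-0.14,-1]]
```

send_rows(plan=[[-0.1, -0.12, -0.04, 0.13, -0.02, 0.02, -1], [-0.1, -0.12, -0.04, 0.13, -0.02, 0.02, -1], [-0.1, -0.12, -0.04, 0.13, -0.01, 0.01, -1], [-0.1, -0.12, -0.04, 0.13, -0.01, 0, -1], [-0.1, -0.12, -0.04, 0.13, -0.01, -0.01, -1], [0, 0, 0, 0, 0, 0, -1], [-0.1, -0.13, -0.04, 0.2, -0.08, -0.03, -1], [-0.1, -0.13, -0.04, 0.2, -0.07, -0.05, -1], [-0.1, -0.13, -0.04, 0.2, -0.06, -0.07, -1], [-0.1, -0.13, -0.04, 0.19, -0.05, -0.08, -1]])

```text
clock: 10.73
eef_pos: [462.1, 23.6, 255.4]
tool_rot: [113.1, 44.8, 22.1]
force: [0.1, 0.7, -3.0]
finger_gap: 0.171
finger_force: 108.4
```

send_rows(plan=[[-0.1, -0.13, -0.04, 0.19, -0.05, -0.1, -1], [-0.1, -0.13, -0.04, 0.24, -0.1, -0.07, -1], [-0.1, -0.13, -0.04, 0.24, -0.09, -0.09, -1], [-0.1, -0.13, -0.04, 0.23, -0.08, -0.11, -1], [-0.1, -0.13, -0.04, 0.23, -0.07, -0.13, -1], [-0.1, -0.13, -0.04, 0.22, -0.06, -0.14, -1], [0, 0, 0, 0, 0, 0, -1], [0, 0, 0, 0, 0, 0, -1], [0, 0, 0, 0, 0, 0, -1]])

```text
clock: 11.48
eef_pos: [475.6, 45.5, 218.9]
tool_rot: [70.0, 52.5, -11.6]
force: [-0.3, 1.1, -1.2]
finger_gap: 0.172
finger_force: 108.7
```

Run:
```python
from chain import *
log(); s,p,r=pose(); c,Rt=tubpose(p,r);print(c.round(),(c+Rt.apply([0,0,78])).round(),np.degrees(np.arccos(Rt.as_matrix()[2,2])),s['joint_pos'].round(),s['force'],s['ft_torque'])
im=snapshot("side"); t=snapshot("top"); cv2.imwrite('pics/s5.png',np.hstack([cv2.resize(im[200:440,220:520],(400,320)),cv2.resize(t[180:380,200:450],(400,320))])[:,:,::-1])
```

```text
[519. -83. 197.] [532. -16. 158.] 119.82120673265622 [ -48.   50.    6.  107.   56.  112. -104.] [-0.31053395  1.07138594 -1.15366757] [1.55111083 0.17402231 0.03741296]
```

View pics/s5.png

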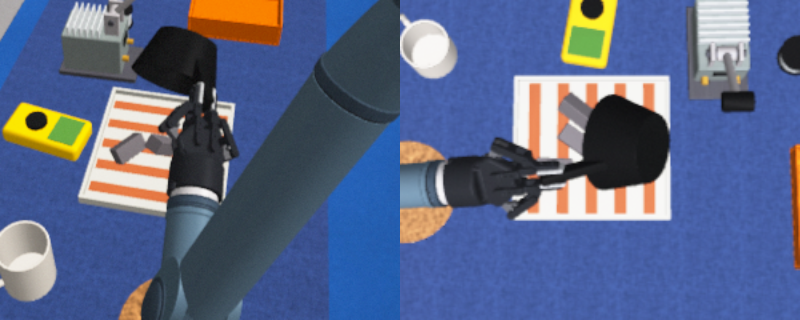

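Two capacitors show in the tray at (575,110) and (573,130), and the force reading says the tub is empty. Now I bring it back.

Run:
```python
from chain import *
s,p,r=pose(); q=s['joint_pos']; W=[]
for f in (.75,.5,.25,0):
    Rt=tilt(40,40,120*f); rm=np.array([480,60,260])*(1-f)+np.array([530,-16,158])*f; W.append(tool(rm-Rt.apply([0,0,78]),Rt))
for y in(30,36): 
    qq=q
    for w in W+[tool((461,319,140),Z(y)),tool((461,319,40),Z(y)),tool((461,319,5),Z(y))]: qq,e,an=ik(qq,*w); print(e.round(1),an.round(1),qq.round(),w[0].round())
rows(p,r,[(*w,-1) for w in W+[tool((461,319,120),Z(32))]],26,6.5)
```

```text
0.0 0.0 [ -46.   30.    2.  111.   52.   96. -104.] [456.  28. 263.]
0.0 0.0 [-40.   6.   5. 118.  41.  79. -94.] [436.   5. 285.]
0.0 0.0 [-37. -13.  18. 124.  24.  62. -75.] [418.  -9. 286.]
0.0 0.0 [-40. -24.  43. 129.  -1.  53. -46.] [402.  -7. 273.]
0.0 0.0 [ -51.  -12.    9.  132.    8.   38. -108.] [373. 266. 231.]
0.0 0.0 [ -51.   -0.    9.  138.    8.   20. -108.] [373. 266. 131.]
0.0 0.0 [ -51.    5.    9.  139.    8.   14. -109.] [373. 266.  96.]
0.0 0.0 [ -46.   30.    2.  111.   52.   96. -104.] [456.  28. 263.]
0.0 0.0 [-40.   6.   5. 118.  41.  79. -94.] [436.   5. 285.]
0.0 0.0 [-37. -13.  18. 124.  24.  62. -75.] [418.  -9. 286.]
0.0 0.0 [-40. -24.  43. 129.  -1.  53. -46.] [402.  -7. 273.]
0.0 0.0 [-52. -12.  13. 132.   3.  37. -94.] [379. 257. 231.]
0.0 0.0 [-50.  -0.  14. 138.  -3.  20. -88.] [379. 257. 131.]
0.0 0.0 [-48.   5.  11. 139.  -9.  14. -82.] [379. 257.  96.]
[[0.12,0.16,0.04,-0.29,0.04,0.16,-1],[0.12,0.16,0.04,-0.3,0.06,0.14,-1],[0.12,0.16,0.04,-0.31,0.07,0.11,-1],[0.12,0.16,0.04,-0.32,0.08,0.08,-1],[0.12,0.16,0.04,-0.32,0.09,0.05,-1],[0.12,0.16,0.05,-
[... 228 characters left out ...]
,0.03,-1],[0.12,0.16,0.05,-0.15,-0.03,0.02,-1],[0.12,0.16,0.05,-0.16,-0.02,0.01,-1],[0.12,0.16,0.05,-0.16,-0.02,0.0,-1],[0.12,0.16,0.05,-0.06,-0.1,0.05,-1],[0.12,0.16,0.05,-0.07,-0.1,0.06,-1],[0.12,0.16,0.05,-0.08,-0.09,0.06,-1],[0.12,0.16,0.05,-0.09,-0.09,0.05,-1],[0.12,0.16,0.05,-0.09,-0.08,0.05,-1]]
[[-0.01,0.0,0.02,0.36,-0.68,0.35,-1],[-0.01,0.0,0.02,0.35,-0.69,0.35,-1],[-0.01,0.0,0.02,0.34,-0.69,0.34,-1],[-0.01,0.0,0.02,0.33,-0.7,0.34,-1],[-0.01,0.0,0.02,0.32,-0.7,0.34,-1],[-0.01,0.0,0.02,0.31,-0.71,0.33,-1],[-0.01,0.0,0.02,0.31,-0.71,0.33,-1],[-0.01,0.0,0.02,0.3,-0.72,0.33,-1],[-0.01,0.0,0.02,0.29,-0.72,0.32,-1],[-0.01,0.0,0.02,0.28,-0.73,0.32,-1]]
[[-0.01,0.0,0.02,0.27,-0.73,0.32,-1]]
```

send_rows(plan=[[0.12, 0.16, 0.04, -0.29, 0.04, 0.16, -1], [0.12, 0.16, 0.04, -0.3, 0.06, 0.14, -1], [0.12, 0.16, 0.04, -0.31, 0.07, 0.11, -1], [0.12, 0.16, 0.04, -0.32, 0.08, 0.08, -1], [0.12, 0.16, 0.04, -0.32, 0.09, 0.05, -1], [0.12, 0.16, 0.05, -0.23, 0.01, 0.09, -1], [0.12, 0.16, 0.05, -0.23, 0.02, 0.07, -1], [0.12, 0.16, 0.05, -0.24, 0.03, 0.05, -1], [0.12, 0.16, 0.05, -0.24, 0.04, 0.02, -1], [0.12, 0.16, 0.05, -0.24, 0.05, 0, -1]])

```text
clock: 12.42
eef_pos: [435.7, 4.9, 286.3]
tool_rot: [141.6, 25.6, 39.8]
force: [0.4, 0.5, -2.0]
finger_gap: 0.175
finger_force: 108.5
```

send_rows(plan=[[0.12, 0.16, 0.05, -0.15, -0.04, 0.04, -1], [0.12, 0.16, 0.05, -0.15, -0.03, 0.03, -1], [0.12, 0.16, 0.05, -0.15, -0.03, 0.02, -1], [0.12, 0.16, 0.05, -0.16, -0.02, 0.01, -1], [0.12, 0.16, 0.05, -0.16, -0.02, 0, -1], [0.12, 0.16, 0.05, -0.06, -0.1, 0.05, -1], [0.12, 0.16, 0.05, -0.07, -0.1, 0.06, -1], [0.12, 0.16, 0.05, -0.08, -0.09, 0.06, -1], [0.12, 0.16, 0.05, -0.09, -0.09, 0.05, -1], [0.12, 0.16, 0.05, -0.09, -0.08, 0.05, -1]])

```text
clock: 13.25
eef_pos: [400.4, -8.6, 275.2]
tool_rot: [178.2, -21.6, 42.1]
force: [-0.9, 0.1, -2.3]
finger_gap: 0.17
finger_force: 108.5
```

Run:
```python
from chain import *
log(); s,p,r=pose(); q=s['joint_pos']; c,Rt=tubpose(p,r);print(c.round(),Rt.as_euler('xyz',degrees=True).round(1),q.round(),s['force'])
im=snapshot("side"); cv2.imwrite('pics/s6.png',cv2.resize(im[230:400,200:500],None,fx=2,fy=2)[:,:,::-1])
rows(p,r,[(*w,-1) for w in [tool((461,319,110),Z(32))]],24,6.5)
```

```text
[477.  57. 182.] [-1.7  1.1 41.4] [-24. -24.  25. 132.  -4.  53. -46.] [-0.89259173  0.13833806 -2.30377721]
[[-0.01,0.0,0.03,0.35,-0.62,0.34,-1],[-0.01,0.0,0.03,0.34,-0.62,0.34,-1],[-0.01,0.0,0.03,0.33,-0.63,0.33,-1],[-0.01,0.0,0.03,0.32,-0.64,0.33,-1],[-0.01,0.0,0.03,0.31,-0.64,0.33,-1],[-0.01,0.0,0.03,0.3,-0.65,0.33,-1],[-0.01,0.0,0.03,0.29,-0.65,0.33,-1],[-0.01,0.0,0.03,0.28,-0.66,0.33,-1],[-0.01,0.0,0.03,0.27,-0.66,0.33,-1],[-0.01,0.0,0.03,0.26,-0.66,0.32,-1]]
[[-0.01,0.0,0.03,0.25,-0.67,0.32,-1],[-0.01,0.0,0.03,0.24,-0.67,0.32,-1]]
```

View pics/s6.png

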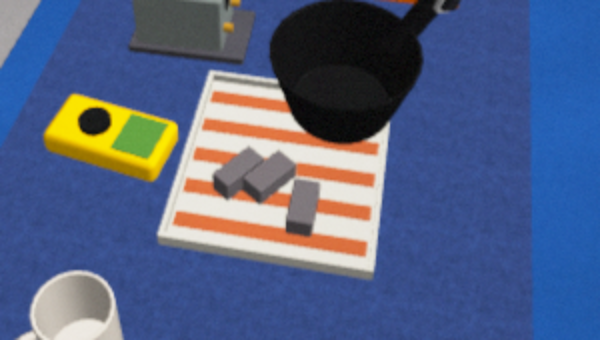

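Tub is empty. The three capacitors lie in the tray at crop (238,172), (270,176), (302,207), and the first two touch. Moving the tub to the mat.

send_rows(plan=[[-0.01, 0, 0.03, 0.35, -0.62, 0.34, -1], [-0.01, 0, 0.03, 0.34, -0.62, 0.34, -1], [-0.01, 0, 0.03, 0.33, -0.63, 0.33, -1], [-0.01, 0, 0.03, 0.32, -0.64, 0.33, -1], [-0.01, 0, 0.03, 0.31, -0.64, 0.33, -1], [-0.01, 0, 0.03, 0.3, -0.65, 0.33, -1], [-0.01, 0, 0.03, 0.29, -0.65, 0.33, -1], [-0.01, 0, 0.03, 0.28, -0.66, 0.33, -1], [-0.01, 0, 0.03, 0.27, -0.66, 0.33, -1], [-0.01, 0, 0.03, 0.26, -0.66, 0.32, -1]])

```text
clock: 14.13
eef_pos: [381.1, 217.8, 209.0]
tool_rot: [178.4, -21.3, 32.9]
force: [-0.3, -0.4, -1.8]
finger_gap: 0.174
finger_force: 108.4
```

send_rows(plan=[[-0.01, 0, 0.03, 0.25, -0.67, 0.32, -1], [-0.01, 0, 0.03, 0.24, -0.67, 0.32, -1], [0, 0, 0, 0, 0, 0, -1], [0, 0, 0, 0, 0, 0, -1]])

```text
clock: 14.47
eef_pos: [377.7, 263.0, 195.6]
tool_rot: [178.4, -21.4, 31.3]
force: [0.1, -1.7, -1.9]
finger_gap: 0.168
finger_force: 108.5
```

Run:
```python
from chain import *
log(); s,p,r=pose(); q=s['joint_pos']; c,Rt=tubpose(p,r);print(c.round(),Rt.as_euler('xyz',degrees=True).round(1),q.round(),s['force'])
y=30
rows(p,r,[(*tool((461,319,20),Z(30)),-1),(*tool((461,319,4),Z(30)),-1,4)],16,6.5)
```

```text
[465. 314. 102.] [-1.4  1.3 30.7] [ -27.   -8.  -16.  133.    7.   35. -107.] [ 0.10130638 -1.6514048  -1.89890259]
[[0.01,0.01,0.01,-0.18,-0.04,0.43,-1],[0.01,0.01,0.01,-0.18,-0.04,0.43,-1],[0.01,0.01,0.01,-0.19,-0.04,0.43,-1],[0.01,0.01,0.01,-0.19,-0.04,0.43,-1],[0.01,0.01,0.01,-0.19,-0.03,0.43,-1],[0.01,0.01,0.01,-0.19,-0.03,0.43,-1],[0.0,0.0,0.0,-0.05,0.0,0.12,-1],[0.0,0.0,0.0,-0.05,0.0,0.12,-1],[0.0,0.0,0.0,-0.05,0.0,0.12,-1],[0.0,0.0,0.0,-0.05,0.0,0.12,-1]]
```

send_rows(plan=[[0.01, 0.01, 0.01, -0.18, -0.04, 0.43, -1], [0.01, 0.01, 0.01, -0.18, -0.04, 0.43, -1], [0.01, 0.01, 0.01, -0.19, -0.04, 0.43, -1], [0.01, 0.01, 0.01, -0.19, -0.04, 0.43, -1], [0.01, 0.01, 0.01, -0.19, -0.03, 0.43, -1], [0.01, 0.01, 0.01, -0.19, -0.03, 0.43, -1], [0, 0, 0, 0, 0, 0, -1], [0, 0, 0, 0, 0, 0, -1]])

```text
clock: 15.13
eef_pos: [373.7, 265.1, 110.6]
tool_rot: [-179.1, -23.0, 29.2]
force: [-0.2, 0.1, -1.4]
finger_gap: 0.172
finger_force: 108.5
```

Run:
```python
from chain import *
log(); s,p,r=pose(); q=s['joint_pos']; c,Rt=tubpose(p,r);print(c.round(1),Rt.as_euler('xyz',degrees=True).round(1),q.round(),s['force'])
rows(p,r,[(*tool((461,319,4),Z(30)),-1,5)],16,6.5)
im=snapshot("side"); cv2.imwrite('pics/s7.png',cv2.resize(im[350:480,240:480],None,fx=3,fy=3)[:,:,::-1])
```

```text
[462.1 318.6  19.8] [ 0.8 -0.4 29.6] [ -27.    1.  -17.  139.   15.   19. -118.] [-0.20175245  0.1045904  -1.39592643]
[[0.0,0.0,-0.01,-0.04,-0.01,0.09,-1],[0.0,0.0,-0.01,-0.04,-0.01,0.09,-1],[0.0,0.0,-0.01,-0.04,-0.01,0.09,-1],[0.0,0.0,-0.01,-0.04,-0.01,0.09,-1],[0.0,0.0,-0.01,-0.04,-0.01,0.09,-1]]
```

View pics/s7.png

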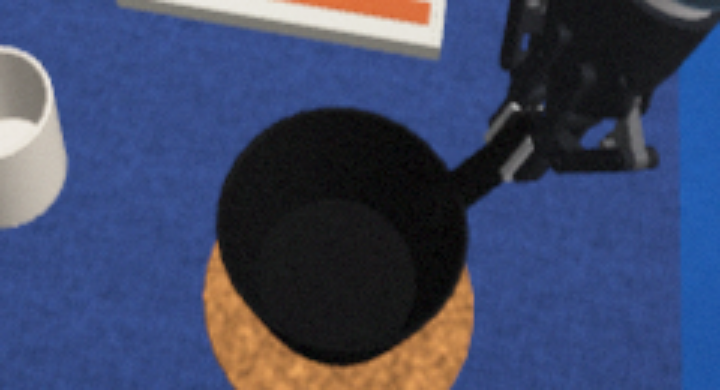

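The empty tub is centred over the mat (crop (340,240)) and upright. Lower, release, and withdraw along the tool axis.

send_rows(plan=[[0, 0, 0, -0.04, 0, 0.09, -1], [0, 0, 0, -0.04, 0, 0.09, -1], [0, 0, 0, -0.04, 0, 0.09, -1], [0, 0, 0, -0.04, 0, 0.09, -1], [0, 0, 0, -0.04, 0, 0.09, -1], [0, 0, 0, 0, 0, 0, -1]])

```text
clock: 15.68
eef_pos: [373.7, 267.3, 95.6]
tool_rot: [-179.0, -23.1, 29.3]
force: [0.0, 0.9, -1.1]
finger_gap: 0.17
finger_force: 108.5
```

send_rows(plan=[[0, 0, 0, -0.04, 0, 0.05, -1], [0, 0, 0, 0, 0, 0, -1], [0, 0, 0, 0, 0, 0, 0], [0, 0, 0, 0, 0, 0, 0.6], [0, 0, 0, 0, 0, 0, 0.6], [0, 0, 0, 0, 0, 0, 1], [0, 0, 0, 0, 0, 0, 1], [0, 0, 0, 0, 0, 0, 1]])

```text
clock: 16.35
eef_pos: [373.3, 267.1, 94.1]
tool_rot: [-179.0, -23.1, 29.3]
force: [-0.3, -0.5, 0.2]
finger_gap: 0.993
finger_force: 0.0
```

send_rows(plan=[[0, 0, 0, 0, 0, -0.3, 1], [0, 0, 0, 0, 0, -0.5, 1], [0, 0, 0, 0, 0, -0.7, 1], [0, 0, 0, 0, 0, -0.7, 1], [0, 0, 0, 0, 0, -0.7, 1], [0, 0, 0, 0, 0, -0.7, 1]])

```text
clock: 16.85
eef_pos: [336.6, 244.2, 194.1]
tool_rot: [-178.9, -23.1, 29.3]
force: [0.0, 1.5, -0.0]
finger_gap: 0.998
finger_force: 0.0
```

Run:
```python
from chain import *
log(); s,p,r=pose(); q=s['joint_pos']; print(p,s['tool_rot'],q.round())
a=snapshot("top"); im=snapshot("side"); cv2.imwrite('pics/s8.png',np.vstack([cv2.resize(im[240:480,200:500],(500,300)),cv2.resize(a[160:352,130:450],(500,300))])[:,:,::-1])
cv2.imwrite('pics/top8.png',a[:,:,::-1]);cv2.imwrite('pics/side8.png',im[:,:,::-1])
for n in("top","side"):
  for d in trace(n,"cap0")[:6]: print(n,round(d['score'],2),np.round(d['bbox']),d['mask'].sum())
for n in("top","side"):
  d=trace(n,"tub")
  if d:
    o=np.zeros((480,640),np.uint8);cs,_=cv2.findContours(d[0]['mask'].astype(np.uint8),0,1);cv2.drawContours(o,[max(cs,key=cv2.contourArea)],-1,1,-1); print(n,d[0]['bbox'],fit({n:o>0},PARTS['tub'],[461,319,30],4))
```

```text
[336.62965238 244.20072859 194.14310308] [-178.94469954  -23.10845792   29.27717155] [ -28.  -15.  -15.  139.    1.   33. -105.]
top 0.84 [298. 260. 320. 279.] 262
top 0.6 [284. 278. 306. 291.] 307
top 0.55 [299. 245. 322. 264.] 212
side 0.96 [322. 307. 350. 328.] 396
side 0.72 [307. 304. 335. 329.] 324
side 0.55 [341. 319. 361. 351.] 415
top [167.2, 268.5, 225.7, 343.3] (array([464.4, 320.4,  29.9]), np.float64(0.963))
side [311.4, 391.3, 424.5, 478.4] (array([461.4, 320.4,  30.9]), np.float64(0.938))
```

View pics/s8.png

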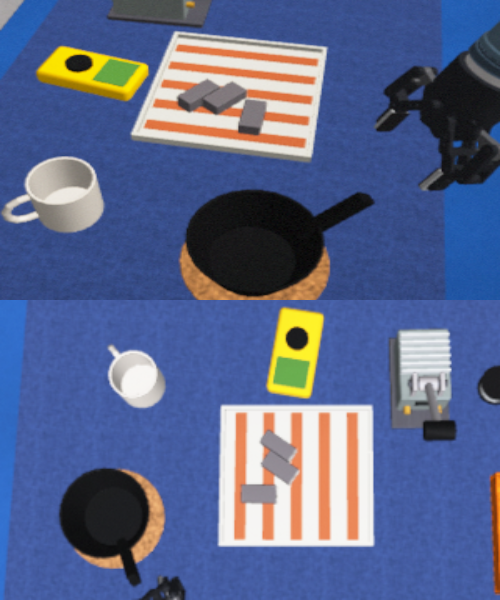

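The tub stands upright on its mat (463,320) and the three capacitors lie separately in the tray. Next is the lever, starting with the unit's yaw.

Run:
```python
from chain import *
a=cv2.imread('pics/top8.png'); g=a.max(2)
cv2.imwrite('pics/u.png',cv2.resize(a[165:265,365:475],None,fx=7,fy=6,interpolation=cv2.INTER_CUBIC)[:600])
q=(g[228:256,394:428]<60).astype(np.uint8); v,u=np.nonzero(q); print(cv2.minAreaRect(np.c_[u+394,v+228].astype(np.float32)))
for yaw in(-6,-3,0,3,6):
    c,s=np.cos(np.radians(yaw)),np.sin(np.radians(yaw)); G0=np.array([585,-199.7,250]); Y=np.array([-s,c,0])
    P=[G0+23*Y,G0-23*Y,G0+[96*c,96*s,-115]]; print(yaw,proj("top",P).round(1).tolist())
for u in((379.6,190),(381,240)): print(plane("top",u,4))
```

```text
((410.5, 243.0), (12.0, 19.0), 90.0)
-6 [[400.5, 242.3], [420.4, 244.9], [409.0, 213.9]]
-3 [[400.5, 242.8], [420.5, 244.4], [407.0, 213.7]]
0 [[400.4, 243.4], [420.5, 243.9], [405.0, 213.6]]
3 [[400.4, 243.9], [420.5, 243.4], [402.9, 213.6]]
6 [[400.5, 244.4], [420.4, 242.9], [400.9, 213.7]]
[ 774.48397361 -144.7865437     4.        ]
[ 635.47196148 -150.5560418     4.        ]
```

View pics/u.png

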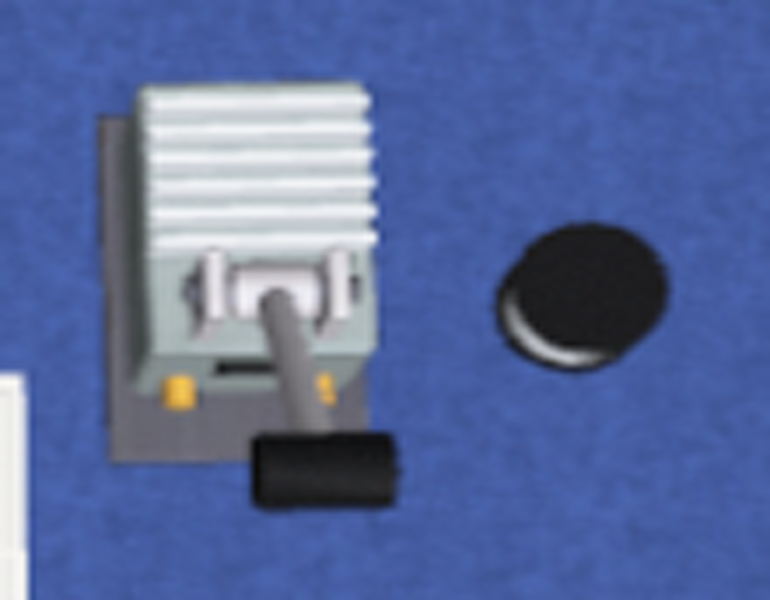

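Barrel is level at (410.5,243) and the pivot at (404.6,213.7), so unit yaw is about 0 to 1°. I'll move above the grip and straddle the barrel along world y.

Run:
```python
from chain import *
s,p,r=pose(); q=s['joint_pos']; W=[((430,60,320),down(10)),((584,-200,330),down(1)),((584,-200,231),down(1))]
qq=q
for w in W+[((531,-201,112),down(1))]: qq,e,an=ik(qq,*w); print(e.round(1),an.round(1),qq.round())
rows(p,r,[(*w,1) for w in W[:2]],28,6.5)
```

```text
0.0 0.0 [-13.  -6.   1. 112.   0.  74. -92.]
0.0 0.0 [  6.  14.  11.  89.  -3.  77. -72.]
0.0 0.0 [  7.  19.  10.  96.  -4.  66. -71.]
0.0 0.0 [  8.  22.  10. 108.  -5.  50. -68.]
[[-0.02,-0.09,0.07,0.15,0.76,-0.46,1],[-0.02,-0.09,0.07,0.16,0.75,-0.46,1],[-0.02,-0.09,0.07,0.17,0.75,-0.46,1],[-0.02,-0.09,0.07,0.18,0.75,-0.46,1],[-0.02,-0.09,0.07,0.19,0.75,-0.46,1],[-0.02,-0.09,0.07,0.19,0.74,-0.46,1],[-0.02,-0.09,0.07,0.2,0.74,-0.47,1],[-0.02,-0.09,0.07,0.21,0.74,-0.47,1],[-0.02,-0.09,0.07,0.21,0.74,-0.47,1],[0.0,0.0,0.03,0.32,0.86,-0.03,1]]
[[0.0,0.0,0.03,0.33,0.85,-0.03,1],[0.0,0.0,0.03,0.35,0.85,-0.03,1],[0.0,0.0,0.03,0.36,0.84,-0.03,1],[0.0,0.0,0.03,0.37,0.84,-0.03,1],[0.0,0.0,0.03,0.38,0.83,-0.03,1],[0.0,0.0,0.03,0.39,0.83,-0.03,1],[0.0,0.0,0.03,0.41,0.82,-0.03,1],[0.0,0.0,0.03,0.42,0.81,-0.03,1],[0.0,0.0,0.03,0.43,0.81,-0.03,1],[0.0,0.0,0.03,0.44,0.8,-0.03,1]]
```

send_rows(plan=[[-0.02, -0.09, 0.07, 0.15, 0.76, -0.46, 1], [-0.02, -0.09, 0.07, 0.16, 0.75, -0.46, 1], [-0.02, -0.09, 0.07, 0.17, 0.75, -0.46, 1], [-0.02, -0.09, 0.07, 0.18, 0.75, -0.46, 1], [-0.02, -0.09, 0.07, 0.19, 0.75, -0.46, 1], [-0.02, -0.09, 0.07, 0.19, 0.74, -0.46, 1], [-0.02, -0.09, 0.07, 0.2, 0.74, -0.47, 1], [-0.02, -0.09, 0.07, 0.21, 0.74, -0.47, 1], [-0.02, -0.09, 0.07, 0.21, 0.74, -0.47, 1], [0, 0, 0.03, 0.32, 0.86, -0.03, 1]])

```text
clock: 17.98
eef_pos: [449.0, 39.0, 323.8]
tool_rot: [179.4, 0.3, 10.3]
force: [0.2, 0.2, 0.4]
finger_gap: 1.001
finger_force: 0.0
```

send_rows(plan=[[0, 0, 0.03, 0.33, 0.85, -0.03, 1], [0, 0, 0.03, 0.35, 0.85, -0.03, 1], [0, 0, 0.03, 0.36, 0.84, -0.03, 1], [0, 0, 0.03, 0.37, 0.84, -0.03, 1], [0, 0, 0.03, 0.38, 0.83, -0.03, 1], [0, 0, 0.03, 0.39, 0.83, -0.03, 1], [0, 0, 0.03, 0.41, 0.82, -0.03, 1], [0, 0, 0.03, 0.42, 0.81, -0.03, 1], [0, 0, 0.03, 0.43, 0.81, -0.03, 1], [0, 0, 0.03, 0.44, 0.8, -0.03, 1]])

```text
clock: 18.82
eef_pos: [590.1, -196.9, 330.8]
tool_rot: [179.4, 0.5, 1.6]
force: [-0.2, -0.6, 0.1]
finger_gap: 1.001
finger_force: 0.0
```

Run:
```python
from chain import *
log(); s,p,r=pose(); q=s['joint_pos']; print(p,s['tool_rot'],q.round())
rows(p,r,[((584,-200,300),down(1),1),((584,-200,231),down(1),1)],14,6.5)
```

```text
[ 590.12282133 -196.88268777  330.76661497] [179.40811635   0.4926697    1.60929469] [ -1.  16.  19.  89.  -4.  76. -70.]
[[0.01,0.01,0.01,-0.07,0.03,0.34,1],[0.01,0.01,0.01,-0.07,0.03,0.34,1],[0.01,0.01,0.01,-0.07,0.03,0.34,1],[0.0,0.0,0.0,0.0,0.0,0.46,1],[0.0,0.0,0.0,0.0,0.0,0.46,1],[0.0,0.0,0.0,0.0,0.0,0.46,1],[0.0,0.0,0.0,0.0,0.0,0.46,1],[0.0,0.0,0.0,0.0,0.0,0.46,1]]
```

send_rows(plan=[[0.01, 0.01, 0.01, -0.07, 0.03, 0.34, 1], [0.01, 0.01, 0.01, -0.07, 0.03, 0.34, 1], [0.01, 0.01, 0.01, -0.07, 0.03, 0.34, 1], [0, 0, 0, 0, 0, 0.46, 1], [0, 0, 0, 0, 0, 0.46, 1], [0, 0, 0, 0, 0, 0.46, 1], [0, 0, 0, 0, 0, 0.46, 1], [0, 0, 0, 0, 0, 0.46, 1], [0, 0, 0, 0, 0, 0, 1], [0, 0, 0, 0, 0, 0, 1]])

```text
clock: 19.65
eef_pos: [582.6, -196.5, 231.9]
tool_rot: [-179.6, -0.4, 0.9]
force: [1.0, 0.3, -0.5]
finger_gap: 1.003
finger_force: 0.0
```

send_rows(plan=[[0, 0, 0, 0, 0, 0, -1], [0, 0, 0, 0, 0, 0, -1], [0, 0, 0, 0, 0, 0, -1], [0, 0, 0, 0, 0, 0, -1], [0, 0, 0, 0, 0, 0, -1], [0, 0, 0, 0, 0, 0, -1], [0, 0, 0, 0, 0, 0, -1]], newtons=60)

```text
clock: 20.23
eef_pos: [584.8, -200.7, 236.0]
tool_rot: [-179.9, -0.8, 0.8]
force: [-0.7, -3.8, 5.9]
finger_gap: 0.533
finger_force: 62.4
```

Run:
```python
from chain import *
log(); s,p,r=pose(); q=s['joint_pos']; print(p,s['tool_rot'],q.round(),s['force'])
a=snapshot("top"); im=snapshot("side"); cv2.imwrite('pics/s9.png',np.hstack([cv2.resize(im[130:270,230:410],(390,300)),cv2.resize(a[165:275,345:485],(390,300))])[:,:,::-1])
e=50
W=[]
x0=p[0]+150*np.cos(np.radians(50)); z0=p[2]-150*np.sin(np.radians(50))
for el in np.arange(50,-4,-4.5): W.append(((x0-150*np.cos(np.radians(el)),p[1],z0+150*np.sin(np.radians(el))),r,-1))
rows(p,r,W[1:],20)
```

```text
[ 584.84814445 -200.71900347  235.96029393] [-179.94185846   -0.75639489    0.83505929] [  0.  18.  19.  97.  -7.  65. -69.] [-0.74721888 -3.78505842  5.9480017 ]
[[0.0,0.0,0.0,-0.29,0.0,0.26,-1],[0.0,0.0,0.0,-0.27,0.0,0.28,-1],[0.0,0.0,0.0,-0.25,0.0,0.3,-1],[0.0,0.0,0.0,-0.23,0.0,0.32,-1],[0.0,0.0,0.0,-0.2,0.0,0.34,-1],[0.0,0.0,0.0,-0.17,0.0,0.35,-1],[0.0,0.0,0.0,-0.14,0.0,0.37,-1],[0.0,0.0,0.0,-0.11,0.0,0.38,-1],[0.0,0.0,0.0,-0.09,0.0,0.38,-1],[0.0,0.0,0.0,-0.05,0.0,0.39,-1]]
[[0.0,0.0,0.0,-0.02,0.0,0.39,-1]]
```

View pics/s9.png

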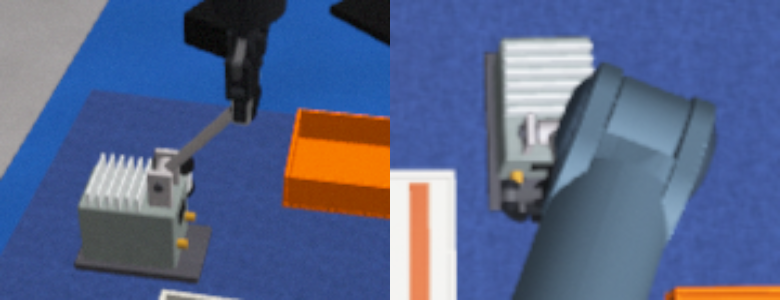

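Fingers hold the barrel ends (opening 45 mm). Pulling down.

send_rows(plan=[[0, 0, 0, -0.29, 0, 0.26, -1], [0, 0, 0, -0.27, 0, 0.28, -1], [0, 0, 0, -0.25, 0, 0.3, -1], [0, 0, 0, -0.23, 0, 0.32, -1], [0, 0, 0, -0.2, 0, 0.34, -1], [0, 0, 0, -0.17, 0, 0.35, -1], [0, 0, 0, -0.14, 0, 0.37, -1], [0, 0, 0, -0.11, 0, 0.38, -1], [0, 0, 0, -0.09, 0, 0.38, -1], [0, 0, 0, -0.05, 0, 0.39, -1]])

```text
clock: 21.17
eef_pos: [529.7, -203.1, 134.6]
tool_rot: [-180.0, -0.6, 0.7]
force: [-8.2, -6.3, 13.0]
finger_gap: 0.531
finger_force: 74.8
```

send_rows(plan=[[0, 0, 0, -0.02, 0, 0.35, -1], [0, 0, 0, 0, 0, 0, -1], [0, 0, 0, 0, 0, 0, -1]])

```text
clock: 21.42
eef_pos: [528.6, -203.2, 122.9]
tool_rot: [180.0, -0.4, 0.8]
force: [-7.1, -6.3, 9.7]
finger_gap: 0.527
finger_force: 75.4
```

Run:
```python
from chain import *
log(); s,p,r=pose(); print(p,s['tool_rot'],s['force'],s['ft_torque'],s['finger_gap'])
im=snapshot("side"); cv2.imwrite('pics/s10.png',cv2.resize(im[130:270,230:410],(540,420))[:,:,::-1])
```

```text
[ 528.639619   -203.15769894  122.92875747] [179.99506326  -0.43561077   0.79287138] [-7.11964152 -6.29672147  9.66077212] [-1.49088458  1.2957658   0.84961663] 0.5265642903245856
```

View pics/s10.png

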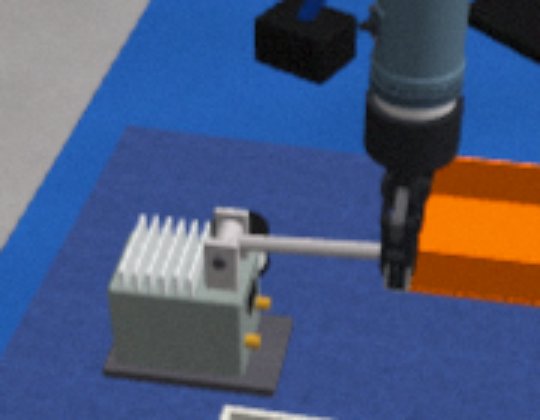

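The lever arm is about level, at roughly 0.86 rad. I'll push slightly further to the stop and hold for over 2 s.

send_rows(plan=[[0, 0, 0, 0, 0, 0.1, -1], [0, 0, 0, 0, 0, 0.1, -1], [0, 0, 0, 0, 0, 0, -1], [0, 0, 0, 0, 0, 0, -1], [0, 0, 0, 0, 0, 0, -1], [0, 0, 0, 0, 0, 0, -1], [0, 0, 0, 0, 0, 0, -1], [0, 0, 0, 0, 0, 0, -1], [0, 0, 0, 0, 0, 0, -1], [0, 0, 0, 0, 0, 0, -1]])

```text
clock: 22.3
eef_pos: [528.5, -203.2, 117.5]
tool_rot: [-180.0, -0.4, 0.8]
force: [-9.0, -5.8, 11.8]
finger_gap: 0.527
finger_force: 76.3
```

send_rows(plan=[[0, 0, 0, 0, 0, 0, -1], [0, 0, 0, 0, 0, 0, -1], [0, 0, 0, 0, 0, 0, -1], [0, 0, 0, 0, 0, 0, -1], [0, 0, 0, 0, 0, 0, -1], [0, 0, 0, 0, 0, 0, -1], [0, 0, 0, 0, 0, 0, -1], [0, 0, 0, 0, 0, 0, -1], [0, 0, 0, 0, 0, 0, -1], [0, 0, 0, 0, 0, 0, -1]])

```text
clock: 23.13
eef_pos: [528.5, -203.1, 117.5]
tool_rot: [-180.0, -0.4, 0.8]
force: [-8.4, -6.1, 11.2]
finger_gap: 0.529
finger_force: 76.3
```

send_rows(plan=[[0, 0, 0, 0, 0, 0, -1], [0, 0, 0, 0, 0, 0, -1], [0, 0, 0, 0, 0, 0, -1], [0, 0, 0, 0, 0, 0, -1], [0, 0, 0, 0, 0, 0, -1], [0, 0, 0, 0, 0, 0, -1], [0, 0, 0, 0, 0, 0, -1], [0, 0, 0, 0, 0, 0, -1], [0, 0, 0, 0, 0, 0, -1], [0, 0, 0, 0, 0, 0, -1]])

```text
clock: 23.97
eef_pos: [528.5, -203.1, 117.5]
tool_rot: [-180.0, -0.4, 0.8]
force: [-8.1, -5.9, 11.9]
finger_gap: 0.53
finger_force: 76.3
```

Run:
```python
from chain import *
log(); s,p,r=pose(); print(p,s['tool_rot'],s['force'],s['clock'])
W=[]; x0=584.8+150*np.cos(np.radians(50)); z0=236-150*np.sin(np.radians(50))
for el in list(np.arange(1,50,2.5))+[50.5]: W.append(((x0-150*np.cos(np.radians(el)),p[1]+(el/50)*2,z0+150*np.sin(np.radians(el))),down(1),-1))
rows(p,r,W,20)
```

```text
[ 528.49501638 -203.14915563  117.52190932] [-179.97290832   -0.43111378    0.77163186] [-8.10853286 -5.92822887 11.85906998] 23.9667
[[0.0,-0.02,-0.01,0.09,0.0,-0.21,-1],[0.0,0.0,0.0,0.01,0.0,-0.22,-1],[0.0,0.0,0.0,0.02,0.0,-0.22,-1],[0.0,0.0,0.0,0.03,0.0,-0.22,-1],[0.0,0.0,0.0,0.04,0.0,-0.21,-1],[0.0,0.0,0.0,0.05,0.0,-0.21,-1],[0.0,0.0,0.0,0.06,0.0,-0.21,-1],[0.0,0.0,0.0,0.06,0.0,-0.21,-1],[0.0,0.0,0.0,0.07,0.0,-0.21,-1],[0.0,0.0,0.0,0.08,0.0,-0.2,-1]]
[[0.0,0.0,0.0,0.09,0.0,-0.2,-1],[0.0,0.0,0.0,0.1,0.0,-0.19,-1],[0.0,0.0,0.0,0.11,0.0,-0.19,-1],[0.0,0.0,0.0,0.12,0.0,-0.18,-1],[0.0,0.0,0.0,0.12,0.0,-0.18,-1],[0.0,0.0,0.0,0.13,0.0,-0.17,-1],[0.0,0.0,0.0,0.14,0.0,-0.17,-1],[0.0,0.0,0.0,0.15,0.0,-0.16,-1],[0.0,0.0,0.0,0.15,0.0,-0.15,-1],[0.0,0.0,0.0,0.16,0.0,-0.15,-1]]
[[0.0,0.0,0.0,0.13,0.0,-0.11,-1]]
```

Held at about 0.89 rad for 2.5 s. Easing up at about 0.5 rad/s.

send_rows(plan=[[0, -0.01, 0, 0.09, 0, -0.21, -1], [0, 0, 0, 0.01, 0, -0.22, -1], [0, 0, 0, 0.02, 0, -0.22, -1], [0, 0, 0, 0.03, 0, -0.22, -1], [0, 0, 0, 0.04, 0, -0.21, -1], [0, 0, 0, 0.05, 0, -0.21, -1], [0, 0, 0, 0.06, 0, -0.21, -1], [0, 0, 0, 0.06, 0, -0.21, -1], [0, 0, 0, 0.07, 0, -0.21, -1], [0, 0, 0, 0.08, 0, -0.2, -1]])

```text
clock: 24.8
eef_pos: [546.2, -202.4, 180.6]
tool_rot: [179.9, -0.4, 0.8]
force: [1.9, -7.4, -0.4]
finger_gap: 0.531
finger_force: 75.2
```

send_rows(plan=[[0, 0, 0, 0.09, 0, -0.2, -1], [0, 0, 0, 0.1, 0, -0.19, -1], [0, 0, 0, 0.11, 0, -0.19, -1], [0, 0, 0, 0.12, 0, -0.18, -1], [0, 0, 0, 0.12, 0, -0.18, -1], [0, 0, 0, 0.13, 0, -0.17, -1], [0, 0, 0, 0.14, 0, -0.17, -1], [0, 0, 0, 0.15, 0, -0.16, -1], [0, 0, 0, 0.15, 0, -0.15, -1], [0, 0, 0, 0.16, 0, -0.15, -1]])

```text
clock: 25.63
eef_pos: [584.5, -200.7, 230.2]
tool_rot: [-180.0, -0.4, 0.9]
force: [7.2, -5.8, -7.0]
finger_gap: 0.525
finger_force: 72.1
```

send_rows(plan=[[0, 0, 0, 0.13, 0, -0.11, -1], [0, 0, 0, 0, 0, 0, -1], [0, 0, 0, 0, 0, 0, -1]])

```text
clock: 25.88
eef_pos: [585.3, -200.7, 231.0]
tool_rot: [-180.0, 0.0, 0.9]
force: [2.4, -6.6, -10.6]
finger_gap: 0.53
finger_force: 71.6
```

Run:
```python
from chain import *
log(); s,p,r=pose(); print(p,s['tool_rot'],s['force'],s['clock'])
```

```text
[ 585.25677884 -200.66419207  230.98747107] [-1.79953678e+02  2.66241632e-02  8.91692083e-01] [  2.39975973  -6.5981295  -10.56904311] 25.8833
```

Back at rest: TCP z 231 puts the grip at 250 mm, and it is pressing on the upper stop. Release slowly and rise.

send_rows(plan=[[0, 0, 0, 0, 0, 0, 0.3], [0, 0, 0, 0, 0, 0, 0.6], [0, 0, 0, 0, 0, 0, 1], [0, 0, 0, 0, 0, 0, 1], [0, 0, 0, 0, 0, 0, 1], [0, 0, 0, 0, 0, -0.4, 1], [0, 0, 0, 0, 0, -0.7, 1], [0, 0, 0, 0, 0, -0.7, 1], [0, 0, 0, 0, 0, -0.7, 1], [0, 0, 0, 0, 0, -0.7, 1]])

```text
clock: 26.72
eef_pos: [587.0, -198.8, 333.7]
tool_rot: [-179.7, -0.4, 0.8]
force: [0.3, 0.3, 0.3]
finger_gap: 0.998
finger_force: 0.0
```

send_rows(plan=[[0, 0, 0, -0.6, 0, -0.3, 1], [0, 0, 0, -0.9, 0, 0, 1], [0, 0, 0, -0.9, 0, 0, 1], [0, 0, 0, -0.9, 0, 0, 1], [0, 0, 0, -0.9, 0, 0, 1], [0, 0, 0, -0.9, 0, 0, 1], [0, 0, 0, -0.3, 0, 0, 1], [0, 0, 0, 0, 0, 0, 1]])

```text
clock: 27.38
eef_pos: [423.2, -202.0, 340.8]
tool_rot: [-179.7, -0.5, 0.6]
force: [0.2, 0.1, -0.6]
finger_gap: 1.0
finger_force: 0.0
```

```bash
cat > caps.py <<'E'
from chain import *
# fit each lying cap: cuboid on tray floor z=6, dims choose; joint over both cams
def hullmask(n,x,h):
    d=[30,26,60]; 
    a,b,c={26:(60,30,26),30:(60,26,30),60:(30,26,60)}[h]
    T=lambda p:R.from_euler('z',x[2],degrees=True).apply(p)+[x[0],x[1],6]
    return render(n,[box(a,b,c)],T)
def find():
    M={}
    for n in("top","side"):
        im=snapshot(n); cv2.imwrite(f'pics/{n}_last.png',im[:,:,::-1]); M[n]=[d['mask'] for d in trace(n,"cap0")[:6] if d['score']>.3]
    ctr=lambda n,m:plane(n,np.array(np.nonzero(m))[::-1].mean(1),20)
    out=[]
    for m in M["top"]:
        c=ctr("top",m)
        if abs(c[0]-540)>125 or abs(c[1]-11)>135: continue
        cand=[k for k in M["side"] if np.linalg.norm(ctr("side",k)-c)<18]
        ms={"top":m}; 
        if cand: ms["side"]=min(cand,key=lambda k:np.linalg.norm(ctr("side",k)-c))
        best=None
        for h in(26,30,60):
            for y in(0,45,90,135):
                def cost(x): return -np.mean([(hullmask(n,x,h)&k).sum()/(hullmask(n,x,h)|k).sum() for n,k in ms.items()])
                r=minimize(cost,[c[0],c[1],y],method='Nelder-Mead',options=dict(initial_simplex=np.array([c[0],c[1],y])+np.array([[0,0,0],[8,0,0],[0,8,0],[0,0,20]]),xatol=.3,fatol=1e-4))
                if best is None or r.fun<best[0]: best=(r.fun,r.x,h)
        x=best[1]; out.append((x[0],x[1],(x[2]+90)%180-90,best[2],-best[0],len(ms)))
    return out
E
python3 - <<'E'
from caps import *
log(); s,p,r=pose(); print(p,s['tool_rot'],s['joint_pos'].round(),s['force'],s['clock'])
for c in find(): print(np.round(c,2))
a=cv2.imread('pics/side_last.png'); b=cv2.imread('pics/top_last.png')
cv2.imwrite('pics/s11.png',np.hstack([cv2.resize(a[150:380,220:450],(400,400)),cv2.resize(b[200:340,265:405],(400,400))]))
E
```

```text
[ 423.21691543 -201.9568704   340.78526305] [-179.67960659   -0.47211439    0.64255194] [ -0.  -4.  20. 108.   1.  75. -70.] [ 0.22125078  0.09875087 -0.59424499] 27.3833
[507.33  74.32 -88.69  26.     0.89   2.  ]
[553.29  39.59  54.54  26.     0.89   2.  ]
[588.49  42.81  61.19  30.     0.81   2.  ]
```

View pics/s11.png

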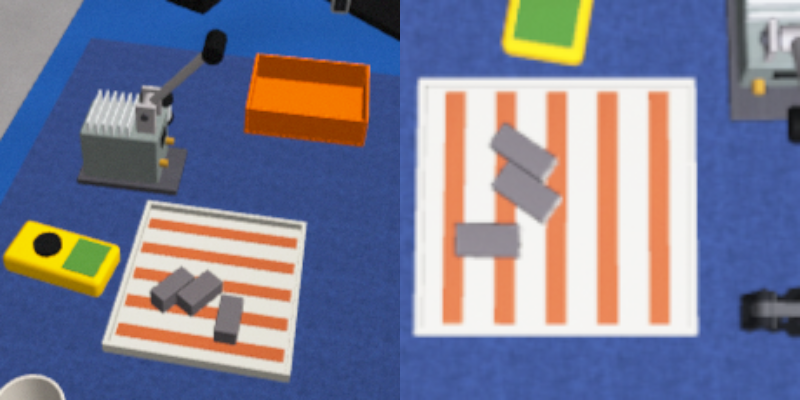

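The lever is back up (side crop (213,46)). The tray holds A (500,240) alone and B and C touching at (525,185) and (522,152). I'll take A across its width with yaw 90.

Run:
```python
from chain import *
s,p,r=pose(); q=s['joint_pos']; W=[((460,-60,220),down(50)),((507,80,120),down(91)),((507,80,50),down(91)),((507,80,10),down(91)),((507,80,150),down(91)),((410,-402,150),down(90)),((410,-402,20),down(90))]
for w in W: q,e,an=ik(q,*w); print(e.round(1),an.round(1),q.round())
rows(p,r,[(*w,.15) for w in W[:2]]+[(*W[2],.15),(*W[2],.15,3)],28,6.6)
```

```text
0.0 0.0 [ -6.   4.  11. 116.  -1.  61. -35.]
0.0 0.0 [-12.  16.  -1. 115.   1.  49. -12.]
0.0 0.0 [-12.  23.  -1. 117.   1.  40. -13.]
0.0 0.0 [-12.  28.  -1. 117.   1.  35. -13.]
0.0 0.0 [-12.  14.  -1. 114.   0.  53. -12.]
0.0 0.0 [ 31.  20.  11. 106.  -5.  55.  44.]
0.0 0.0 [ 33.  31.   9. 109.  -7.  41.  46.]
[[0.0,0.0,-0.21,0.15,-0.58,0.5,0.15],[0.0,0.0,-0.21,0.21,-0.56,0.5,0.15],[0.0,0.0,-0.21,0.27,-0.54,0.5,0.15],[0.0,0.0,-0.21,0.32,-0.51,0.5,0.15],[0.0,0.0,-0.21,0.38,-0.47,0.5,0.15],[0.0,0.0,-0.21,0.42,-0.43,0.5,0.15],[0.0,0.0,-0.21,0.47,-0.38,0.5,0.15],[0.0,0.0,-0.21,0.51,-0.33,0.5,0.15],[0.0,0.0,-0.2,0.65,-0.26,0.48,0.15],[0.0,0.0,-0.2,0.68,-0.19,0.48,0.15]]
[[0.0,0.0,-0.2,0.69,-0.12,0.48,0.15],[0.0,0.0,-0.2,0.7,-0.05,0.48,0.15],[0.0,0.0,-0.2,0.7,0.02,0.48,0.15],[0.0,0.0,-0.2,0.7,0.1,0.48,0.15],[0.0,0.0,-0.2,0.68,0.17,0.48,0.15],[0.0,0.0,0.0,0.0,0.0,0.78,0.15],[0.0,0.0,0.0,0.0,0.0,0.78,0.15],[0.0,0.0,0.0,0.0,0.0,0.78,0.15],[0.0,0.0,0.0,0.0,0.0,0.0,0.15],[0.0,0.0,0.0,0.0,0.0,0.0,0.15]]
[[0.0,0.0,0.0,0.0,0.0,0.0,0.15]]
```

send_rows(plan=[[0, 0, -0.21, 0.15, -0.58, 0.5, 0.15], [0, 0, -0.21, 0.21, -0.56, 0.5, 0.15], [0, 0, -0.21, 0.27, -0.54, 0.5, 0.15], [0, 0, -0.21, 0.32, -0.51, 0.5, 0.15], [0, 0, -0.21, 0.38, -0.47, 0.5, 0.15], [0, 0, -0.21, 0.42, -0.43, 0.5, 0.15], [0, 0, -0.21, 0.47, -0.38, 0.5, 0.15], [0, 0, -0.21, 0.51, -0.33, 0.5, 0.15], [0, 0, -0.2, 0.65, -0.26, 0.48, 0.15], [0, 0, -0.2, 0.68, -0.19, 0.48, 0.15]])

```text
clock: 28.42
eef_pos: [475.5, -18.6, 190.6]
tool_rot: [179.9, -0.4, 60.7]
force: [0.3, -0.3, 1.3]
finger_gap: 0.573
finger_force: 0.0
```

send_rows(plan=[[0, 0, -0.2, 0.69, -0.12, 0.48, 0.15], [0, 0, -0.2, 0.7, -0.05, 0.48, 0.15], [0, 0, -0.2, 0.7, 0.02, 0.48, 0.15], [0, 0, -0.2, 0.7, 0.1, 0.48, 0.15], [0, 0, -0.2, 0.68, 0.17, 0.48, 0.15], [0, 0, 0, 0, 0, 0.78, 0.15], [0, 0, 0, 0, 0, 0.78, 0.15], [0, 0, 0, 0, 0, 0, 0.15], [0, 0, 0, 0, 0, 0, 0.15]])

```text
clock: 29.17
eef_pos: [510.3, 79.7, 71.8]
tool_rot: [179.9, -0.2, 89.1]
force: [-0.3, 0.0, -0.3]
finger_gap: 0.576
finger_force: 0.0
```

Run:
```python
from chain import *
log(); s,p,r=pose(); q=s['joint_pos']; print(p,s['tool_rot'],s['finger_gap'],q.round())
rows(p,r,[((507,80,10),down(91),.15)],14,6.6)
```

```text
[510.27518259  79.65834431  71.82335602] [179.93357125  -0.23471671  89.08331464] 0.5762488235301736 [-16.  20.   3. 117.  -2.  43. -13.]
[[0.0,0.0,-0.01,0.0,-0.02,0.41,0.15],[0.0,0.0,-0.01,0.0,-0.02,0.41,0.15],[0.0,0.0,-0.01,0.0,-0.02,0.41,0.15],[0.0,0.0,-0.01,0.0,-0.02,0.41,0.15],[0.0,0.0,-0.01,0.0,-0.02,0.41,0.15]]
```

send_rows(plan=[[0, 0, -0.01, 0, -0.02, 0.41, 0.15], [0, 0, -0.01, 0, -0.02, 0.41, 0.15], [0, 0, -0.01, 0, -0.02, 0.41, 0.15], [0, 0, -0.01, 0, -0.02, 0.41, 0.15], [0, 0, -0.01, 0, -0.02, 0.41, 0.15], [0, 0, 0, 0, 0, 0, 0.15], [0, 0, 0, 0, 0, 0, 0.15]])

```text
clock: 29.75
eef_pos: [509.5, 79.6, 12.9]
tool_rot: [179.6, -0.3, 90.4]
force: [0.6, -0.0, 0.1]
finger_gap: 0.575
finger_force: 0.0
```

send_rows(plan=[[0, 0, 0, 0, 0, 0, -1], [0, 0, 0, 0, 0, 0, -1], [0, 0, 0, 0, 0, 0, -1], [0, 0, 0, 0, 0, 0, -1], [0, 0, 0, 0, 0, 0, -1], [0, 0, 0, 0, 0, -0.3, -1], [0, 0, 0, 0, 0, -0.7, -1], [0, 0, 0, 0, 0, -0.9, -1], [0, 0, 0, 0, 0, -0.9, -1], [0, 0, 0, 0, 0, -0.9, -1]], newtons=40)

```text
clock: 30.58
eef_pos: [506.9, 78.8, 124.2]
tool_rot: [179.8, -0.3, 90.5]
force: [0.9, -0.4, -0.5]
finger_gap: 0.34
finger_force: 40.2
```

Run:
```python
from caps import *
log(); s,p,r=pose(); q=s['joint_pos']; print(p,s['tool_rot'],s['finger_gap'],s['finger_force'],q.round())
W=[((440,-200,150),down(90)),((410,-402,130),down(90)),((410,-402,22),down(90))]
rows(p,r,[(*w,-1) for w in W],26,6.6)
```

```text
[506.86991738  78.80242775 124.17570412] [179.76657358  -0.25968358  90.46611976] 0.3401869639281372 40.151891112327576 [-16.  15.   2. 116.  -1.  49. -12.]
[[0.0,0.0,0.0,-0.77,-0.19,-0.08,-1],[0.0,0.0,0.0,-0.77,-0.19,-0.08,-1],[0.0,0.0,0.0,-0.77,-0.19,-0.08,-1],[0.0,0.0,0.0,-0.77,-0.19,-0.07,-1],[0.0,0.0,0.0,-0.77,-0.19,-0.07,-1],[0.0,0.0,0.0,-0.77,-0.19,-0.07,-1],[0.0,0.0,0.0,-0.77,-0.19,-0.07,-1],[0.0,0.0,0.0,-0.77,-0.19,-0.07,-1],[0.0,0.0,0.0,-0.77,-0.19,-0.07,-1],[0.0,0.0,0.0,-0.77,-0.19,-0.07,-1]]
[[0.0,0.0,0.0,-0.77,-0.19,-0.07,-1],[0.0,0.0,0.0,-0.77,-0.19,-0.07,-1],[0.0,0.0,0.0,-0.84,-0.12,0.08,-1],[0.0,0.0,0.0,-0.84,-0.12,0.08,-1],[0.0,0.0,0.0,-0.84,-0.12,0.08,-1],[0.0,0.0,0.0,-0.84,-0.12,0.08,-1],[0.0,0.0,0.0,-0.84,-0.12,0.08,-1],[0.0,0.0,0.0,-0.84,-0.12,0.08,-1],[0.0,0.0,0.0,-0.84,-0.12,0.08,-1],[0.0,0.0,0.0,-0.84,-0.12,0.08,-1]]
[[0.0,0.0,0.0,0.0,0.0,0.72,-1],[0.0,0.0,0.0,0.0,0.0,0.72,-1],[0.0,0.0,0.0,0.0,0.0,0.72,-1],[0.0,0.0,0.0,0.0,0.0,0.72,-1],[0.0,0.0,0.0,0.0,0.0,0.72,-1]]
```

send_rows(plan=[[0, 0, 0, -0.77, -0.19, -0.08, -1], [0, 0, 0, -0.77, -0.19, -0.08, -1], [0, 0, 0, -0.77, -0.19, -0.08, -1], [0, 0, 0, -0.77, -0.19, -0.07, -1], [0, 0, 0, -0.77, -0.19, -0.07, -1], [0, 0, 0, -0.77, -0.19, -0.07, -1], [0, 0, 0, -0.77, -0.19, -0.07, -1], [0, 0, 0, -0.77, -0.19, -0.07, -1], [0, 0, 0, -0.77, -0.19, -0.07, -1], [0, 0, 0, -0.77, -0.19, -0.07, -1]])

```text
clock: 31.42
eef_pos: [451.5, -153.3, 143.8]
tool_rot: [179.7, -0.3, 90.5]
force: [1.0, 0.3, -0.6]
finger_gap: 0.34
finger_force: 40.2
```

send_rows(plan=[[0, 0, 0, -0.77, -0.19, -0.07, -1], [0, 0, 0, -0.77, -0.19, -0.07, -1], [0, 0, 0, -0.84, -0.12, 0.08, -1], [0, 0, 0, -0.84, -0.12, 0.08, -1], [0, 0, 0, -0.84, -0.12, 0.08, -1], [0, 0, 0, -0.84, -0.12, 0.08, -1], [0, 0, 0, -0.84, -0.12, 0.08, -1], [0, 0, 0, -0.84, -0.12, 0.08, -1], [0, 0, 0, -0.84, -0.12, 0.08, -1], [0, 0, 0, -0.84, -0.12, 0.08, -1]])

```text
clock: 32.25
eef_pos: [413.8, -401.1, 127.1]
tool_rot: [179.7, -0.3, 90.5]
force: [0.1, 0.5, -0.8]
finger_gap: 0.34
finger_force: 40.2
```

send_rows(plan=[[0, 0, 0, 0, 0, 0, -1], [0, 0, 0, 0, 0, 0, -1]])

```text
clock: 32.42
eef_pos: [412.9, -402.1, 127.1]
tool_rot: [179.7, -0.3, 90.2]
force: [-0.2, -0.1, -0.1]
finger_gap: 0.338
finger_force: 40.2
```

Run:
```python
from caps import *
log(); s,p,r=pose(); print(p,s['tool_rot'],s['finger_gap'])
rows(p,r,[((410,-402,22),down(90),-1)],20,6.6)
```

```text
[ 412.90084433 -402.11257531  127.07818747] [179.74495955  -0.27905685  90.23680986] 0.3375827153291383
[[0.0,0.0,0.0,0.0,-0.02,0.58,-1],[0.0,0.0,0.0,0.0,-0.02,0.58,-1],[0.0,0.0,0.0,0.0,-0.02,0.58,-1],[0.0,0.0,0.0,0.0,-0.02,0.58,-1],[0.0,0.0,0.0,0.0,-0.02,0.58,-1],[0.0,0.0,0.0,0.0,-0.02,0.58,-1]]
```

send_rows(plan=[[0, 0, 0, 0, -0.02, 0.58, -1], [0, 0, 0, 0, -0.02, 0.58, -1], [0, 0, 0, 0, -0.02, 0.58, -1], [0, 0, 0, 0, -0.02, 0.58, -1], [0, 0, 0, 0, -0.02, 0.58, -1], [0, 0, 0, 0, -0.02, 0.58, -1], [0, 0, 0, 0, 0, 0, -1], [0, 0, 0, 0, 0, 0, 0.1], [0, 0, 0, 0, 0, 0, 0.1], [0, 0, 0, 0, 0, 0, 0.1]])

```text
clock: 33.25
eef_pos: [412.9, -400.6, 24.3]
tool_rot: [179.5, -0.2, 90.5]
force: [0.2, 0.1, -0.2]
finger_gap: 0.553
finger_force: 0.0
```

send_rows(plan=[[0, 0, 0, 0, 0, -0.4, 0.1], [0, 0, 0, 0, 0, -0.8, 0.1], [0, 0, 0, 0, 0, -0.9, 0.1], [0, 0, 0, 0, 0, -0.9, 0.1], [0, 0, 0, 0, 0, -0.9, 0.1], [0, 0, 0, 0, 0, 0, 1]])

```text
clock: 33.75
eef_pos: [414.6, -404.7, 148.0]
tool_rot: [179.0, 0.2, 90.4]
force: [0.4, -1.1, 0.7]
finger_gap: 0.676
finger_force: 0.0
```

Run:
```python
from caps import *
log(); s,p,r=pose(); print(p,s['tool_rot'],s['finger_gap'])
for c in find(): print(np.round(c,2))
for n in("top","side"):
  for d in trace(n,"cap0")[:6]: v,u=np.nonzero(d['mask']); print(n,round(d['score'],2),np.round(d['bbox']),len(u),plane(n,(u.mean(),v.mean()),20).round())
```

```text
[ 414.61611038 -404.7470439   148.00780065] [179.02264757   0.22181295  90.41065966] 0.6761955150092706
[551.21  39.99  58.2   26.     0.82   2.  ]
[588.79  43.16  61.37  30.     0.78   2.  ]
top 0.79 [464. 321. 491. 332.] 313 [ 412. -401.   20.]
top 0.63 [301. 258. 323. 279.] 243 [554.  39.  20.]
top 0.56 [299. 245. 323. 262.] 232 [590.  42.  20.]
side 0.7 [320. 308. 351. 332.] 416 [549.  42.  20.]
side 0.7 [306. 304. 334. 329.] 334 [589.  44.  20.]
side 0.53 [405. 204. 414. 218.] 142 [ 407. -408.   20.]
```

Run:
```python
from caps import *
M={}
for n,b in dict(top=(235,290,285,335),side=(295,345,295,362)).items():
    im=cv2.imread(f'pics/{n}_last.png'); mx=im.max(2).astype(int);mn=im.min(2).astype(int)
    m=(mx<165)&(mx-mn<35); k=np.zeros_like(m); k[b[0]:b[1],b[2]:b[3]]=m[b[0]:b[1],b[2]:b[3]]
    nn,l,st,_=cv2.connectedComponentsWithStats(k.astype(np.uint8)); M[n]=l==1+st[1:,4].argmax(); print(n,M[n].sum())
for hb,hc in itertools.product((26,30),(26,30)):
    def cost(x): 
        e=0
        for n,m in M.items():
            w=hullmask(n,x[:3],hb)|hullmask(n,x[3:],hc); e-=(w&m).sum()/(w|m).sum()
        return e/2
    best=None
    for y in (50,60):
        x0=np.array([552,40,y,588,43,y]); sx=np.vstack([x0]+[x0+d*np.eye(6)[i] for i,d in enumerate((6,6,12,6,6,12))])
        r=minimize(cost,x0,method='Nelder-Mead',options=dict(initial_simplex=sx,xatol=.3,fatol=1e-4,maxfev=500))
        if best is None or r.fun<best.fun: best=r
    print(hb,hc,best.fun.round(3),best.x.round(1))
```

```text
top 450
side 725
26 26 -0.835 [555.6  41.6  51.9 586.9  46.3  56.8]
26 30 -0.839 [555.9  41.7  51.8 588.5  45.4  55.6]
30 26 -0.843 [554.7  42.5  50.7 586.9  45.6  54.1]
30 30 -0.848 [553.4  41.3  54.5 587.8  44.7  53.6]
```

Run:
```python
from caps import *
s,p,r=pose(); q=s['joint_pos']; W=[((450,-180,160),down(110)),((592,42,130),down(145)),((592,42,60),down(145)),((592,42,5),down(145)),((490,-402,140),down(170))]
for w in W: q,e,an=ik(q,*w); print(e.round(1),an.round(1),q.round())
rows(p,r,[(*w,1) for w in W[:3]],26,6.6)
```

```text
0.0 0.0 [  8.  10.  11. 117.  -2.  53.  40.]
0.0 0.0 [ -6.  23.  -2. 104.   1.  53.  46.]
0.0 0.0 [ -7.  28.  -2. 106.   1.  46.  46.]
0.0 0.0 [ -7.  34.  -2. 106.   1.  40.  46.]
0.0 0.0 [ 35.  26.   1.  98.  -0.  56. 116.]
[[0.0,0.0,-0.08,0.81,0.15,-0.07,1],[0.0,0.0,-0.08,0.81,0.19,-0.07,1],[0.0,0.0,-0.08,0.8,0.22,-0.07,1],[0.0,0.0,-0.08,0.79,0.25,-0.07,1],[0.0,0.0,-0.08,0.78,0.28,-0.08,1],[0.0,0.0,-0.08,0.77,0.3,-0.08,1],[0.0,0.0,-0.08,0.76,0.33,-0.08,1],[0.0,0.0,-0.08,0.74,0.36,-0.08,1],[0.0,0.0,-0.08,0.73,0.39,-0.08,1],[0.0,0.0,-0.11,0.48,0.63,0.09,1]]
[[0.0,0.0,-0.11,0.45,0.66,0.09,1],[0.0,0.0,-0.11,0.41,0.68,0.09,1],[0.0,0.0,-0.11,0.37,0.71,0.09,1],[0.0,0.0,-0.11,0.33,0.73,0.09,1],[0.0,0.0,-0.11,0.29,0.74,0.09,1],[0.0,0.0,-0.11,0.25,0.76,0.09,1],[0.0,0.0,-0.11,0.21,0.77,0.09,1],[0.0,0.0,-0.11,0.17,0.78,0.09,1],[0.0,0.0,-0.11,0.12,0.79,0.09,1],[0.0,0.0,-0.11,0.08,0.79,0.09,1]]
[[0.0,0.0,0.0,0.0,0.0,0.78,1],[0.0,0.0,0.0,0.0,0.0,0.78,1],[0.0,0.0,0.0,0.0,0.0,0.78,1]]
```

send_rows(plan=[[0, 0, -0.08, 0.81, 0.15, -0.07, 1], [0, 0, -0.08, 0.81, 0.19, -0.07, 1], [0, 0, -0.08, 0.8, 0.22, -0.07, 1], [0, 0, -0.08, 0.79, 0.25, -0.07, 1], [0, 0, -0.08, 0.78, 0.28, -0.08, 1], [0, 0, -0.08, 0.77, 0.3, -0.08, 1], [0, 0, -0.08, 0.76, 0.33, -0.08, 1], [0, 0, -0.08, 0.74, 0.36, -0.08, 1], [0, 0, -0.08, 0.73, 0.39, -0.08, 1], [0, 0, -0.11, 0.48, 0.63, 0.09, 1]])

```text
clock: 34.88
eef_pos: [460.0, -158.6, 158.2]
tool_rot: [179.7, -0.2, 114.4]
force: [0.3, -0.9, 0.2]
finger_gap: 1.003
finger_force: 0.0
```

send_rows(plan=[[0, 0, -0.11, 0.45, 0.66, 0.09, 1], [0, 0, -0.11, 0.41, 0.68, 0.09, 1], [0, 0, -0.11, 0.37, 0.71, 0.09, 1], [0, 0, -0.11, 0.33, 0.73, 0.09, 1], [0, 0, -0.11, 0.29, 0.74, 0.09, 1], [0, 0, -0.11, 0.25, 0.76, 0.09, 1], [0, 0, -0.11, 0.21, 0.77, 0.09, 1], [0, 0, -0.11, 0.17, 0.78, 0.09, 1], [0, 0, -0.11, 0.12, 0.79, 0.09, 1], [0, 0, -0.11, 0.08, 0.79, 0.09, 1]])

```text
clock: 35.72
eef_pos: [588.5, 45.8, 132.9]
tool_rot: [179.6, 0.1, 146.1]
force: [0.4, -0.8, 0.3]
finger_gap: 1.001
finger_force: 0.0
```

send_rows(plan=[[0, 0, 0, 0, 0, 0.78, 1], [0, 0, 0, 0, 0, 0.78, 1], [0, 0, 0, 0, 0, 0, 1], [0, 0, 0, 0, 0, 0, 1]])

```text
clock: 36.05
eef_pos: [586.2, 44.2, 84.8]
tool_rot: [179.8, -0.1, 145.9]
force: [0.3, -0.2, -0.7]
finger_gap: 1.005
finger_force: 0.0
```

Run:
```python
from caps import *
log(); s,p,r=pose(); q=s['joint_pos']; print(p,s['tool_rot'],s['finger_gap'])
rows(p,r,[((592,42,30),down(145),1),((592,42,5),down(145),1)],14,6.6)
```

```text
[586.24942895  44.225103    84.83805074] [ 1.79761471e+02 -9.47512232e-02  1.45856337e+02] 1.0046556574511236
[[0.0,0.0,0.01,-0.05,0.01,0.46,1],[0.0,0.0,0.01,-0.05,0.01,0.46,1],[0.0,0.0,0.01,-0.05,0.01,0.46,1],[0.0,0.0,0.01,-0.05,0.01,0.46,1],[0.0,0.0,0.0,0.0,0.0,0.42,1],[0.0,0.0,0.0,0.0,0.0,0.42,1]]
```

send_rows(plan=[[0, 0, 0.01, -0.05, 0.01, 0.46, 1], [0, 0, 0.01, -0.05, 0.01, 0.46, 1], [0, 0, 0.01, -0.05, 0.01, 0.46, 1], [0, 0, 0.01, -0.05, 0.01, 0.46, 1], [0, 0, 0, 0, 0, 0.42, 1], [0, 0, 0, 0, 0, 0.42, 1], [0, 0, 0, 0, 0, 0, 1], [0, 0, 0, 0, 0, 0, 1]])

```text
clock: 36.72
eef_pos: [592.4, 41.6, 4.9]
tool_rot: [179.7, -0.0, 144.6]
force: [0.2, -0.1, 1.0]
finger_gap: 1.002
finger_force: 0.0
```

send_rows(plan=[[0, 0, 0, 0, 0, 0, -1], [0, 0, 0, 0, 0, 0, -1], [0, 0, 0, 0, 0, 0, -1], [0, 0, 0, 0, 0, 0, -1], [0, 0, 0, 0, 0, 0, -1]], newtons=40)

```text
clock: 37.13
eef_pos: [594.9, 41.8, 7.6]
tool_rot: [179.5, 0.2, 144.6]
force: [0.8, -0.1, 4.4]
finger_gap: 0.695
finger_force: 43.3
```

send_rows(plan=[[0, 0, 0, 0, 0, -0.3, -1], [0, 0, 0, 0, 0, -0.7, -1], [0, 0, 0, 0, 0, -0.9, -1], [0, 0, 0, 0, 0, -0.9, -1], [0, 0, 0, 0, 0, -0.9, -1]])

```text
clock: 37.55
eef_pos: [592.0, 41.0, 118.4]
tool_rot: [179.6, 0.0, 144.6]
force: [0.5, 0.4, -1.0]
finger_gap: 0.697
finger_force: 43.2
```

Run:
```python
from caps import *
log(); s,p,r=pose(); q=s['joint_pos']; print(p,s['tool_rot'],s['finger_gap'],s['finger_force'])
W=[((470,-180,150),down(155)),((490,-402,130),down(172))]
rows(p,r,[(*w,-1) for w in W],26,6.6)
```

```text
[592.00677133  40.96745441 118.36010854] [1.79649523e+02 2.39821719e-02 1.44607353e+02] 0.6965830081893585 43.168137840139025
[[0.0,0.0,-0.04,-0.1,-0.84,-0.11,-1],[0.0,0.0,-0.04,-0.08,-0.84,-0.11,-1],[0.0,0.0,-0.04,-0.06,-0.84,-0.11,-1],[0.0,0.0,-0.04,-0.05,-0.84,-0.11,-1],[0.0,0.0,-0.04,-0.03,-0.84,-0.11,-1],[0.0,0.0,-0.04,-0.02,-0.84,-0.11,-1],[0.0,0.0,-0.04,0.0,-0.84,-0.11,-1],[0.0,0.0,-0.04,0.01,-0.84,-0.11,-1],[0.0,0.0,-0.04,0.03,-0.84,-0.11,-1],[0.0,0.0,-0.04,0.04,-0.84,-0.11,-1]]
[[0.0,0.0,-0.07,-0.41,-0.71,0.07,-1],[0.0,0.0,-0.07,-0.39,-0.73,0.07,-1],[0.0,0.0,-0.07,-0.37,-0.74,0.07,-1],[0.0,0.0,-0.07,-0.34,-0.75,0.07,-1],[0.0,0.0,-0.07,-0.32,-0.76,0.07,-1],[0.0,0.0,-0.07,-0.29,-0.77,0.07,-1],[0.0,0.0,-0.07,-0.27,-0.78,0.07,-1],[0.0,0.0,-0.07,-0.24,-0.79,0.07,-1],[0.0,0.0,-0.07,-0.21,-0.8,0.07,-1]]
```

send_rows(plan=[[0, 0, -0.04, -0.1, -0.84, -0.11, -1], [0, 0, -0.04, -0.08, -0.84, -0.11, -1], [0, 0, -0.04, -0.06, -0.84, -0.11, -1], [0, 0, -0.04, -0.05, -0.84, -0.11, -1], [0, 0, -0.04, -0.03, -0.84, -0.11, -1], [0, 0, -0.04, -0.02, -0.84, -0.11, -1], [0, 0, -0.04, 0, -0.84, -0.11, -1], [0, 0, -0.04, 0.01, -0.84, -0.11, -1], [0, 0, -0.04, 0.03, -0.84, -0.11, -1], [0, 0, -0.04, 0.04, -0.84, -0.11, -1]])

```text
clock: 38.38
eef_pos: [471.1, -181.8, 148.9]
tool_rot: [179.6, 0.1, 156.1]
force: [0.5, 0.1, -1.1]
finger_gap: 0.695
finger_force: 43.1
```

send_rows(plan=[[0, 0, -0.07, -0.41, -0.71, 0.07, -1], [0, 0, -0.07, -0.39, -0.73, 0.07, -1], [0, 0, -0.07, -0.37, -0.74, 0.07, -1], [0, 0, -0.07, -0.34, -0.75, 0.07, -1], [0, 0, -0.07, -0.32, -0.76, 0.07, -1], [0, 0, -0.07, -0.29, -0.77, 0.07, -1], [0, 0, -0.07, -0.27, -0.78, 0.07, -1], [0, 0, -0.07, -0.24, -0.79, 0.07, -1], [0, 0, -0.07, -0.21, -0.8, 0.07, -1], [0, 0, 0, 0, 0, 0, -1]])

```text
clock: 39.22
eef_pos: [496.2, -408.8, 128.8]
tool_rot: [180.0, 0.3, 173.8]
force: [-0.5, -1.3, -0.1]
finger_gap: 0.697
finger_force: 43.2
```

Run:
```python
from caps import *
log(); s,p,r=pose(); print(p,s['tool_rot'],s['finger_gap'])
rows(p,r,[((490,-402,20),down(172),-1)],20,6.6)
```

```text
[ 496.22155831 -408.84749798  128.75468433] [179.96210307   0.27491805 173.77886796] 0.6967376711354331
[[0.0,0.0,0.01,0.04,0.03,0.6,-1],[0.0,0.0,0.01,0.04,0.03,0.6,-1],[0.0,0.0,0.01,0.04,0.03,0.6,-1],[0.0,0.0,0.01,0.04,0.03,0.6,-1],[0.0,0.0,0.01,0.04,0.03,0.6,-1],[0.0,0.0,0.01,0.04,0.03,0.6,-1]]
```

send_rows(plan=[[0, 0, 0.01, 0.04, 0.03, 0.6, -1], [0, 0, 0.01, 0.04, 0.03, 0.6, -1], [0, 0, 0.01, 0.04, 0.03, 0.6, -1], [0, 0, 0.01, 0.04, 0.03, 0.6, -1], [0, 0, 0.01, 0.04, 0.03, 0.6, -1], [0, 0, 0.01, 0.04, 0.03, 0.6, -1], [0, 0, 0, 0, 0, 0, -1], [0, 0, 0, 0, 0, 0, 0.8], [0, 0, 0, 0, 0, 0, 0.8], [0, 0, 0, 0, 0, 0, 0.8]])

```text
clock: 40.05
eef_pos: [493.9, -396.3, 22.7]
tool_rot: [179.8, 0.5, 172.4]
force: [-0.1, -1.2, 0.3]
finger_gap: 0.902
finger_force: 0.0
```

send_rows(plan=[[0, 0, 0, 0, 0, -0.4, 0.8], [0, 0, 0, 0, 0, -0.8, 0.8], [0, 0, 0, 0, 0, -0.9, 0.8], [0, 0, 0, 0, 0, -0.9, 0.8], [0, 0, 0, 0, 0, -0.9, 0.8], [0, 0, 0, 0, 0, 0, 0.3]])

```text
clock: 40.55
eef_pos: [496.4, -399.8, 147.2]
tool_rot: [-179.9, 1.1, 172.4]
force: [-0.1, -0.2, 1.3]
finger_gap: 0.779
finger_force: 0.0
```

Run:
```python
from caps import *
log(); s,p,r=pose(); q=s['joint_pos']; print(p,s['tool_rot'],s['finger_gap'])
F=find()
for c in F: print(np.round(c,2))
for n in("top","side"):
  for d in trace(n,"cap0")[:6]: v,u=np.nonzero(d['mask']); print(n,round(d['score'],2),np.round(d['bbox']),len(u),plane(n,(u.mean(),v.mean()),20).round())
x,y,a=F[0][:3]; yaw=a
W=[((460,-180,160),down(110)),((x,y,130),down(yaw)),((x,y,60),down(yaw)),((x,y,9),down(yaw)),((453,-402,140),down(90))]
for w in W: q,e,an=ik(q,*w); print(e.round(1),an.round(1),q.round())
rows(p,r,[(*w,.2) for w in W[:3]],26,6.6)
```

```text
[ 496.35110394 -399.84239403  147.22965849] [-179.90604748    1.06853091  172.36202889] 0.7788670719526147
[549.81  41.67  57.64  30.     0.84   2.  ]
top 0.76 [460. 293. 488. 304.] 274 [ 487. -393.   20.]
top 0.56 [298. 261. 322. 280.] 259 [551.  42.  20.]
side 0.71 [323. 308. 352. 331.] 409 [547.  44.  20.]
side 0.69 [312. 392. 423. 478.] 5866 [455. 295.  20.]
side 0.58 [380. 203. 397. 213.] 129 [ 481. -403.   20.]
side 0.56 [406. 203. 417. 216.] 149 [ 407. -407.   20.]
0.0 0.0 [ 10.  11.   8. 116.  -2.  53.  40.]
0.0 0.0 [-18.  19.  12. 109.  -5.  52. -36.]
0.0 0.0 [-17.  26.  11. 111.  -7.  44. -35.]
0.0 0.0 [-16.  31.  10. 112.  -8.  38. -34.]
0.0 0.0 [ 27.  24.  13. 102.  -6.  55.  43.]
[[0.0,0.0,0.22,0.22,0.71,-0.05,0.2],[0.0,0.0,0.22,0.29,0.68,-0.05,0.2],[0.0,0.0,0.22,0.37,0.65,-0.05,0.2],[0.0,0.0,0.22,0.43,0.6,-0.05,0.2],[0.0,0.0,0.22,0.5,0.55,-0.05,0.2],[0.0,0.0,0.22,0.55,0.5,-0.05,0.2],[0.0,0.0,0.22,0.6,0.43,-0.05,0.2],[0.0,0.0,0.22,0.65,0.36,-0.05,0.2],[0.0,0.0,0.22,0.68,0.29,-0.04,0.2],[0.0,0.0,0.22,0.71,0.22,-0.04,0.2]]
[[0.0,0.0,0.18,0.59,0.53,0.1,0.2],[0.0,0.0,0.18,0.64,0.48,0.1,0.2],[0.0,0.0,0.18,0.68,0.42,0.1,0.2],[0.0,0.0,0.18,0.71,0.35,0.1,0.2],[0.0,0.0,0.18,0.74,0.29,0.1,0.2],[0.0,0.0,0.18,0.77,0.22,0.1,0.2],[0.0,0.0,0.18,0.78,0.15,0.1,0.2],[0.0,0.0,0.18,0.79,0.08,0.1,0.2],[0.0,0.0,0.18,0.8,0.0,0.1,0.2],[0.0,0.0,0.18,0.79,-0.07,0.1,0.2]]
[[0.0,0.0,0.0,0.0,0.0,0.78,0.2],[0.0,0.0,0.0,0.0,0.0,0.78,0.2],[0.0,0.0,0.0,0.0,0.0,0.78,0.2]]
```

Two are in the crate. Now B, across its width.

send_rows(plan=[[0, 0, 0.22, 0.22, 0.71, -0.05, 0.4], [0, 0, 0.22, 0.29, 0.68, -0.05, 0.4], [0, 0, 0.22, 0.37, 0.65, -0.05, 0.4], [0, 0, 0.22, 0.43, 0.6, -0.05, 0.4], [0, 0, 0.22, 0.5, 0.55, -0.05, 0.4], [0, 0, 0.22, 0.55, 0.5, -0.05, 0.4], [0, 0, 0.22, 0.6, 0.43, -0.05, 0.4], [0, 0, 0.22, 0.65, 0.36, -0.05, 0.4], [0, 0, 0.22, 0.68, 0.29, -0.04, 0.4], [0, 0, 0.22, 0.71, 0.22, -0.04, 0.4]])

```text
clock: 41.68
eef_pos: [455.3, -175.0, 151.9]
tool_rot: [179.7, -0.2, 109.1]
force: [0.2, -0.0, 0.8]
finger_gap: 0.702
finger_force: 0.0
```

send_rows(plan=[[0, 0, 0.18, 0.59, 0.53, 0.1, 0.4], [0, 0, 0.18, 0.64, 0.48, 0.1, 0.4], [0, 0, 0.18, 0.68, 0.42, 0.1, 0.4], [0, 0, 0.18, 0.71, 0.35, 0.1, 0.4], [0, 0, 0.18, 0.74, 0.29, 0.1, 0.4], [0, 0, 0.18, 0.77, 0.22, 0.1, 0.4], [0, 0, 0.18, 0.78, 0.15, 0.1, 0.4], [0, 0, 0.18, 0.79, 0.08, 0.1, 0.4], [0, 0, 0.18, 0.8, 0, 0.1, 0.4], [0, 0, 0.18, 0.79, -0.07, 0.1, 0.4]])

```text
clock: 42.52
eef_pos: [547.0, 45.7, 123.2]
tool_rot: [-180.0, -0.3, 57.6]
force: [0.3, -0.6, 0.5]
finger_gap: 0.702
finger_force: 0.0
```

send_rows(plan=[[0, 0, 0, 0, 0, 0.78, 0.4], [0, 0, 0, 0, 0, 0.78, 0.4], [0, 0, 0, 0, 0, 0, 0.4], [0, 0, 0, 0, 0, 0, 0.4]])

```text
clock: 42.85
eef_pos: [545.5, 44.4, 75.6]
tool_rot: [-179.9, -0.2, 57.8]
force: [0.3, -0.5, 0.7]
finger_gap: 0.698
finger_force: 0.0
```

Run:
```python
from caps import *
log(); s,p,r=pose(); q=s['joint_pos']; print(p,s['tool_rot'],s['finger_gap'])
rows(p,r,[((550.5,41.7,30),down(57),.4),((550.5,41.7,9),down(57),.4)],14,6.6)
```

```text
[545.49067366  44.41737093  75.57277023] [-1.79860135e+02 -1.54801671e-01  5.78015659e+01] 0.6984911561479084
[[0.0,0.0,0.01,0.0,0.05,0.38,0.4],[0.0,0.0,0.01,0.0,0.05,0.38,0.4],[0.0,0.0,0.01,0.0,0.05,0.38,0.4],[0.0,0.0,0.01,0.0,0.05,0.38,0.4],[0.0,0.0,0.0,0.0,0.0,0.35,0.4],[0.0,0.0,0.0,0.0,0.0,0.35,0.4]]
```

send_rows(plan=[[0, 0, 0.01, 0, 0.05, 0.38, 0.4], [0, 0, 0.01, 0, 0.05, 0.38, 0.4], [0, 0, 0.01, 0, 0.05, 0.38, 0.4], [0, 0, 0.01, 0, 0.05, 0.38, 0.4], [0, 0, 0, 0, 0, 0.35, 0.4], [0, 0, 0, 0, 0, 0.35, 0.4], [0, 0, 0, 0, 0, 0, 0.4], [0, 0, 0, 0, 0, 0, 0.4]])

```text
clock: 43.52
eef_pos: [552.5, 41.9, 10.1]
tool_rot: [180.0, -0.3, 56.7]
force: [0.4, -0.1, -0.3]
finger_gap: 0.698
finger_force: 0.0
```

send_rows(plan=[[0, 0, 0, 0, 0, 0, -1], [0, 0, 0, 0, 0, 0, -1], [0, 0, 0, 0, 0, 0, -1], [0, 0, 0, 0, 0, 0, -1], [0, 0, 0, 0, 0, 0, -1], [0, 0, 0, 0, 0, 0, -1]], newtons=40)

```text
clock: 44.02
eef_pos: [554.4, 42.1, 12.1]
tool_rot: [179.8, -0.5, 56.7]
force: [0.2, 0.1, 3.4]
finger_gap: 0.34
finger_force: 40.4
```

send_rows(plan=[[0, 0, 0, 0, 0, -0.3, -1], [0, 0, 0, 0, 0, -0.7, -1], [0, 0, 0, 0, 0, -0.9, -1], [0, 0, 0, 0, 0, -0.9, -1], [0, 0, 0, 0, 0, -0.9, -1]])

```text
clock: 44.43
eef_pos: [551.9, 41.2, 123.2]
tool_rot: [180.0, -0.3, 56.7]
force: [0.7, 0.7, -0.4]
finger_gap: 0.341
finger_force: 39.9
```

Run:
```python
from caps import *
log(); s,p,r=pose(); q=s['joint_pos']; print(p,s['tool_rot'],s['finger_gap'],s['finger_force'])
W=[((450,-180,150),down(75)),((449,-402,130),down(90))]
rows(p,r,[(*w,-1) for w in W],26,6.6)
```

```text
[551.89322352  41.23588319 123.22542224] [179.95393109  -0.34476685  56.65268313] 0.3412342003622063 39.93198037147522
[[0.0,0.0,-0.06,-0.8,0.12,-0.09,-1],[0.0,0.0,-0.06,-0.81,0.1,-0.09,-1],[0.0,0.0,-0.06,-0.81,0.07,-0.09,-1],[0.0,0.0,-0.06,-0.81,0.04,-0.09,-1],[0.0,0.0,-0.06,-0.81,0.02,-0.09,-1],[0.0,0.0,-0.06,-0.81,-0.01,-0.09,-1],[0.0,0.0,-0.06,-0.81,-0.03,-0.09,-1],[0.0,0.0,-0.06,-0.81,-0.06,-0.09,-1],[0.0,0.0,-0.06,-0.81,-0.09,-0.09,-1],[0.0,0.0,-0.06,-0.8,-0.11,-0.09,-1]]
[[0.0,0.0,-0.06,-0.8,0.21,0.07,-1],[0.0,0.0,-0.06,-0.8,0.19,0.07,-1],[0.0,0.0,-0.06,-0.81,0.16,0.07,-1],[0.0,0.0,-0.06,-0.81,0.14,0.07,-1],[0.0,0.0,-0.06,-0.81,0.12,0.07,-1],[0.0,0.0,-0.06,-0.82,0.09,0.07,-1],[0.0,0.0,-0.06,-0.82,0.07,0.07,-1],[0.0,0.0,-0.06,-0.82,0.04,0.07,-1],[0.0,0.0,-0.06,-0.82,0.02,0.07,-1]]
```

send_rows(plan=[[0, 0, -0.06, -0.8, 0.12, -0.09, -1], [0, 0, -0.06, -0.81, 0.1, -0.09, -1], [0, 0, -0.06, -0.81, 0.07, -0.09, -1], [0, 0, -0.06, -0.81, 0.04, -0.09, -1], [0, 0, -0.06, -0.81, 0.02, -0.09, -1], [0, 0, -0.06, -0.81, -0.01, -0.09, -1], [0, 0, -0.06, -0.81, -0.03, -0.09, -1], [0, 0, -0.06, -0.81, -0.06, -0.09, -1], [0, 0, -0.06, -0.81, -0.09, -0.09, -1], [0, 0, -0.06, -0.8, -0.11, -0.09, -1]])

```text
clock: 45.27
eef_pos: [447.5, -179.7, 147.9]
tool_rot: [179.8, -0.4, 73.9]
force: [-0.5, 0.3, 0.6]
finger_gap: 0.341
finger_force: 40.0
```

send_rows(plan=[[0, 0, -0.06, -0.8, 0.21, 0.07, -1], [0, 0, -0.06, -0.8, 0.19, 0.07, -1], [0, 0, -0.06, -0.81, 0.16, 0.07, -1], [0, 0, -0.06, -0.81, 0.14, 0.07, -1], [0, 0, -0.06, -0.81, 0.12, 0.07, -1], [0, 0, -0.06, -0.82, 0.09, 0.07, -1], [0, 0, -0.06, -0.82, 0.07, 0.07, -1], [0, 0, -0.06, -0.82, 0.04, 0.07, -1], [0, 0, -0.06, -0.82, 0.02, 0.07, -1], [0, 0, 0, 0, 0, 0, -1]])

```text
clock: 46.1
eef_pos: [441.7, -407.1, 127.9]
tool_rot: [179.7, -0.0, 89.0]
force: [-0.3, -0.4, 0.0]
finger_gap: 0.341
finger_force: 40.0
```

Run:
```python
from caps import *
log(); s,p,r=pose(); print(p,s['tool_rot'],s['finger_gap'])
rows(p,r,[((449,-402,46),down(90),-1)],18,6.6)
```

```text
[ 441.68602134 -407.12766545  127.86050362] [ 1.79735895e+02 -9.43798717e-03  8.89655006e+01] 0.3405644941709203
[[0.0,0.0,-0.01,0.03,0.05,0.55,-1],[0.0,0.0,-0.01,0.03,0.05,0.55,-1],[0.0,0.0,-0.01,0.03,0.05,0.55,-1],[0.0,0.0,-0.01,0.03,0.05,0.55,-1],[0.0,0.0,-0.01,0.03,0.05,0.55,-1]]
```

send_rows(plan=[[0, 0, -0.01, 0.03, 0.05, 0.55, -1], [0, 0, -0.01, 0.03, 0.05, 0.55, -1], [0, 0, -0.01, 0.03, 0.05, 0.55, -1], [0, 0, -0.01, 0.03, 0.05, 0.55, -1], [0, 0, -0.01, 0.03, 0.05, 0.55, -1], [0, 0, 0, 0, 0, 0, -1], [0, 0, 0, 0, 0, 0, 0.2], [0, 0, 0, 0, 0, 0, 0.4], [0, 0, 0, 0, 0, 0, 0.4], [0, 0, 0, 0, 0, 0, 0.4]])

```text
clock: 46.93
eef_pos: [453.1, -396.8, 46.7]
tool_rot: [179.6, -0.2, 90.7]
force: [-0.5, -0.3, 0.2]
finger_gap: 0.699
finger_force: 0.0
```

send_rows(plan=[[0, 0, 0, 0, 0, -0.4, 0.4], [0, 0, 0, 0, 0, -0.8, 0.4], [0, 0, 0, 0, 0, -0.9, 0.4], [0, 0, 0, 0, 0, -0.9, 0.4], [0, 0, 0, 0, 0, -0.9, 0.4], [0, 0, 0, 0, 0, -0.9, 0.4], [0, 0, 0, -0.9, 0, -0.5, 0.4], [0, 0, 0, -0.9, 0, 0, 0.4], [0, 0, 0, -0.9, 0, 0, 0.4], [0, 0, 0, -0.9, 0, 0, 0.4]])

```text
clock: 47.77
eef_pos: [453.3, -506.2, 206.5]
tool_rot: [179.5, -0.2, 90.8]
force: [0.4, -0.4, 0.9]
finger_gap: 0.699
finger_force: 0.0
```

send_rows(plan=[[0, 0, 0, -0.9, 0, 0, 0.4], [0, 0, 0, -0.9, 0, 0, 0.4], [0, 0, 0, -0.5, 0, 0, 0.4], [0, 0, 0, 0, 0, 0, 0.4], [0, 0, 0, 0, 0, 0, 0.4]])

```text
clock: 48.18
eef_pos: [452.8, -574.8, 204.3]
tool_rot: [179.7, -0.2, 90.6]
force: [-0.0, 0.4, 0.7]
finger_gap: 0.696
finger_force: 0.0
```

Run:
```python
from caps import *
s,p,r=pose(); print(p,s['force'],s['clock'])
I={}
for n in("top","side"):
  I[n]=snapshot(n)
  for d in trace(n,"cap0")[:6]: v,u=np.nonzero(d['mask']); print(n,round(d['score'],2),np.round(d['bbox']),len(u),plane(n,(u.mean(),v.mean()),20).round())
for n in("top","side"):
  d=trace(n,"tub")
  if d:
    o=np.zeros((480,640),np.uint8);cs,_=cv2.findContours(d[0]['mask'].astype(np.uint8),0,1);cv2.drawContours(o,[max(cs,key=cv2.contourArea)],-1,1,-1); print('tub',n,d[0]['bbox'],fit({n:o>0},PARTS['tub'],[461,319,30],4))
  for l in("meter","mug","reel"):
    for d in trace(n,l)[:2]: print(n,l,round(d['score'],2),np.round(d['bbox']))
for n,(y0,y1,x0,x1) in dict(top=(230,255,395,428),side=(160,192,333,356)).items():
    q=I[n][y0:y1,x0:x1].max(2)<60; v,u=np.nonzero(q); print(n,'grip px',u.mean()+x0,v.mean()+y0,q.sum())
# grey pixels left in the tray?
im=I["top"].astype(int)[230:315,273:366]; print('tray grey',((im.max(2)<150)&(im.max(2)-im.min(2)<30)).sum())
```

```text
[ 452.84039673 -574.78110541  204.32224303] [-0.02604692  0.38905183  0.6722192 ] 48.1833
top 0.86 [467. 320. 487. 333.] 274 [ 413. -402.   20.]
top 0.73 [378. 178. 420. 248.] 2518 [ 708. -200.   20.]
top 0.64 [461. 305. 485. 318.] 300 [ 453. -395.   20.]
top 0.53 [460. 291. 488. 303.] 273 [ 487. -391.   20.]
side 0.61 [392. 202. 406. 211.] 147 [ 447. -404.   20.]
side 0.42 [405. 205. 419. 215.] 191 [ 406. -406.   20.]
tub top [169.5, 266.5, 228.0, 341.9] (array([464.1, 320.3,  30. ]), np.float64(0.955))
top meter 0.92 [298. 162. 336. 225.]
top mug 0.83 [201. 192. 240. 229.]
top mug 0.2 [272. 228. 369. 314.]
top reel 0.81 [435. 203. 461. 228.]
top reel 0.35 [169. 267. 228. 344.]
tub side [308.6, 389.8, 424.4, 472.6] (array([461.3, 320. ,  29.7]), np.float64(0.953))
side meter 0.65 [224. 278. 290. 318.]
side meter 0.21 [306. 438. 399. 480.]
side mug 0.7 [200. 365. 261. 425.]
side reel 0.64 [314. 207. 319. 221.]
side reel 0.59 [302. 169. 351. 214.]
top grip px 410.400826446281 242.65289256198346 242
side grip px 342.6847290640394 176.85221674876848 203
tray grey 0
```

All three capacitors are in the crate at x 413, 453 and 487, the tub is at (463,320), the lever is back at its original pixels and nothing is left in the tray. Handing in.

```bash
python3 -c "
from workcell import ticket
print(ticket.hand_in())"
```

```text
the job is handed in; nothing more can be done
None
```

I handed the job in at about 48 s on the robot's clock, and the hand-in returned no verdict: by camera all three capacitors are in the orange crate, the empty tub stands upright in the middle of its mat, the lever (held down 2.5 s, then eased back) is up, and the mug, meter and reel have not moved.

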